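# Pack a tray of wedge dispensers and cartons

## Robot

A 7-joint arm with a two-finger parallel gripper is mounted at the origin on the work surface. World frame = base frame: x ahead of the robot, y to its left, z up, the work surface at z = 0. Lengths are in m, angles in rad, forces in N, time in s.
With the tool pointing down it reaches from about 0.4 to 0.85 m from the base axis. Payload 4.4 kg.
Tool frame: the origin (TCP) lies at the very end of the fingers, on their centre line; the grasp point (between the pads) lies 19 mm behind it; z points along the fingers, y is the line along which they close (so a half turn about z gives the same grasp; the last joint's range is limited). The gripper opens to 94 mm and grips with 3 to 60 N. Pads are 16 mm wide; open, the fingers measure 119 mm over their backs; the gripper's body (75 mm by 177 mm) begins 78 mm behind the grasp point.
Start: joints at [-0.066, 0.628, 0.038, 1.517, -0.027, 0.996, -0.02], TCP at [0.65, 0, 0.205] pointing down, gripper open.
Joint ranges: [-3.06, 3.06], [-0.37, 2.12], [-1.25, 1.32], [0.18, 2.47], [-1.1, 4.24], [0.23, 1.98], [-2.94, 2.94]. Speed limits (rad/s): [2.57, 2.57, 3.14, 3.14, 3.14, 3.14, 3.14].

## Interface

Orientations are given as a 3x3 rotation matrix whose columns are the frame's x, y, z axes.
In Python, from rig import * gives the robot as it stands.
- The arm moves only by the tool move_arm, never from a script. Its argument "series" is a list of rows, each an object with "travel": the shift along the world's x, y, z as a fraction of full scale, a list of three; "spin": the turn about the world's z as a fraction of full scale; "gripper": the gripper's target within -1 to 1 (fully open at 1, half-way at 0, shut at -1). A call has 1 to 10 rows; each row is the pose to reach, as a shift and turn from the pose commanded when the call began, turning the shorter way round; what a row does not reach only later rows make up. Full scale, the value 1, is 500 mm for a shift and 2 pi rad for a turn. A row lasts 1/8 s, in which the tool goes at most 62.5 mm and 10.7 degrees, less where a joint would pass 70% of its speed; a pose out of reach is approached as far as the arm can. A call with a number of a shift or a turn outside -1 to 1 is refused whole. A call with a gripper value outside its range is refused whole. The fingers move at their own pace and stop on an object; the grip force is fixed at half the most. Time passes only in rows, so rows that repeat a pose let the fingers close. It gives the time, the measured TCP pose, the force, the opening and the grip force at its end, in the units of the state.
- read_state(): the state, without advancing time (a new reading comes with each control period).
- camera(name): name is "scene" or "side" or "wrist"; returns a dict with "pixels" (400x640x3 uint8, red, green, blue), "z_map" (400x640 float32, m along the optical axis (not along the pixel's ray), 0 where there is no reading), "K" (3x3 intrinsics, pixels), "view" (4x4, takes a point from world to camera coordinates); the wrist camera has in their place "T_tool_cam" (4x4, takes a point from camera to tool coordinates, whose origin is the TCP and whose axes are the flange's). Camera axes: x right, y down, z forward; pixel columns grow to the right and rows downward; lengths in m; the calibration is good to about 2 mm. A picture is of the moment at which its call begins: read the wrist's pose just before it.
- job_done(): hands the job in; it is judged then, once.
The state is a dict: "time_s": time; "joint_pos": joint angles; "qd": joint speeds; "tau": joint torques, N m; "eef_pos": TCP position; "tool_rot": TCP orientation; "contact_force": force on the tool from outside, world axes, zero at the start; "moment": the same for the moment, N m; "finger_gap": finger opening in m; "grip_force": force on a finger pad.
Only numpy, scipy, OpenCV 4.12 (cv2) and the standard library are available. Lean on these libraries where they do the work, as an engineer would, in place of code of your own. Each camera call takes 0.05 s, during which the arm holds its last target. There are 200 camera calls.

## Task

Fill the tray for shipping: stand all four wedge-shaped packs in its larger bay in one row, alternately head to tail so that they fill the rectangle, and stand every small folding carton that stands loose around the tray (not the stock in the bins or the big shipping cartons) in the smaller bay. Every piece must stand upright on its own base, down on the tray floor. Do not move or knock over the bottle, the jar, the tape roll or the round tin.

Things in the scene. Friction and masses are not known exactly. Their poses are not given: they have to be found in the camera images.
- wedge_bay (a point): Centre of the floor of the larger bay of a shallow cardboard tray fixed to the bench. The bay is 70 mm along its own x and 136 mm along y (z up), floor 4 mm above the bench. The tray (164 by 144 mm) has 4 mm thick walls rising 12 mm above the floors; the two bays lie side by side along x, parted by a solid spine 30 mm broad, as high as the walls.
- box_bay (a point): Centre of the floor of the smaller bay of the same tray, 93 mm from the larger bay's centre along the tray's +x, same axes: 56 mm along x, 136 mm along y, floor 4 mm above the bench, walls and spine 12 mm above the floor.
- wedge1_c (a point): Centre (25 mm up, half-way along) of a white wedge pack, one of 4 alike, 50 mm tall, 70 g; all sides upright. From above a right-angled trapezoid 66 mm long. +x points to the thick end, z up. Flat parallel ends at x = +33 mm (44 mm wide) and -33 mm (20 mm wide). Straight side at y = -16 mm; slanted side from y = +28 mm (thick end) to +4 mm (thin end). Bottom edges bevelled 2 mm.
- wedge1_thick (a point): Middle of that pack's thick end face, half-way up; at x = +33, y = +6 mm from its centre point. A grey flap marks this end on the pack's top.
- wedge2_c (a point): Centre (25 mm up, half-way along) of a white wedge pack, one of 4 alike, 50 mm tall, 70 g; all sides upright. From above a right-angled trapezoid 66 mm long. +x points to the thick end, z up. Flat parallel ends at x = +33 mm (44 mm wide) and -33 mm (20 mm wide). Straight side at y = -16 mm; slanted side from y = +28 mm (thick end) to +4 mm (thin end). Bottom edges bevelled 2 mm.
- wedge2_thick (a point): Middle of that pack's thick end face, half-way up; at x = +33, y = +6 mm from its centre point. A grey flap marks this end on the pack's top.
- wedge3_c (a point): Centre (25 mm up, half-way along) of a white wedge pack, one of 4 alike, 50 mm tall, 70 g; all sides upright. From above a right-angled trapezoid 66 mm long. +x points to the thick end, z up. Flat parallel ends at x = +33 mm (44 mm wide) and -33 mm (20 mm wide). Straight side at y = -16 mm; slanted side from y = +28 mm (thick end) to +4 mm (thin end). Bottom edges bevelled 2 mm.
- wedge3_thick (a point): Middle of that pack's thick end face, half-way up; at x = +33, y = +6 mm from its centre point. A grey flap marks this end on the pack's top.
- wedge4_c (a point): Centre (25 mm up, half-way along) of a white wedge pack, one of 4 alike, 50 mm tall, 70 g; all sides upright. From above a right-angled trapezoid 66 mm long. +x points to the thick end, z up. Flat parallel ends at x = +33 mm (44 mm wide) and -33 mm (20 mm wide). Straight side at y = -16 mm; slanted side from y = +28 mm (thick end) to +4 mm (thin end). Bottom edges bevelled 2 mm.
- wedge4_thick (a point): Middle of that pack's thick end face, half-way up; at x = +33, y = +6 mm from its centre point. A grey flap marks this end on the pack's top.
- box_a_c (a point): White folding carton standing on its base, 52 mm along its own x, 44 mm along its own y, 48 mm tall, 60 g; this point is its centre, z up. May be absent.
- box_b_c (a point): White folding carton standing on its base, 52 mm along its own x, 36 mm along its own y, 44 mm tall, 60 g; this point is its centre, z up. May be absent.
- box_c_c (a point): White folding carton standing on its base, 52 mm along its own x, 28 mm along its own y, 40 mm tall, 60 g; this point is its centre, z up. May be absent.
- box_d_c (a point): White folding carton standing on its base, 52 mm along its own x, 20 mm along its own y, 36 mm tall, 60 g; this point is its centre, z up. May be absent.
- amber_bottle_c (a point): Amber bottle 78 mm tall, 42 mm across, loose on the bench, not part of the job; its centre, z up.
- pill_jar_c (a point): White jar 60 mm tall, 50 mm across, loose on the bench, not part of the job; its centre, z up.
- tape_roll_c (a point): Roll of clear tape lying flat, 72 mm across, 24 mm high, loose on the bench, not part of the job; its centre, z up.
- round_tin_c (a point): Round dark tin 52 mm across, 22 mm high, loose on the bench, not part of the job; its centre, z up.

How it is judged:
At the end, for the whole second after the job is handed in: All four wedges stand on the larger bay floor (within 3.5 mm), upright within 0.08 rad, along the bay x within 0.12 rad and 6 mm, neighbours pointing opposite ways; every carton present stands on the smaller bay floor (within 3.5 mm), upright within 0.08 rad; all at rest (x of wedge1_c in the frame of wedge_bay between -0.006 and 0.006 m and y of wedge1_c in the frame of wedge_bay between -0.057 and 0.057 m and z of each of wedge1_c, wedge2_c, wedge3_c, wedge4_c in the frame of wedge_bay below 0.0285 m and angle between each of wedge1_c, wedge2_c, wedge3_c, wedge4_c, box_a_c, box_b_c, box_c_c, box_d_c's own z axis and vertical below 0.08 rad and angle between the x axis of each of wedge1_c, wedge2_c, wedge3_c, wedge4_c and the x axis of wedge_bay, either way round below 0.12 rad and linear speed of each of wedge1, wedge2, wedge3, wedge4, box_a, box_b, box_c, box_d below 0.02 m/s and x of wedge2_c in the frame of wedge_bay between -0.006 and 0.006 m and y of wedge2_c in the frame of wedge_bay between -0.057 and 0.057 m and x of wedge3_c in the frame of wedge_bay between -0.006 and 0.006 m and y of wedge3_c in the frame of wedge_bay between -0.057 and 0.057 m and x of wedge4_c in the frame of wedge_bay between -0.006 and 0.006 m and y of wedge4_c in the frame of wedge_bay between -0.057 and 0.057 m and (horizontal distance between wedge1_c and wedge2_c above 0.052 m or (x of wedge1_thick in the frame of wedge_bay above 0 m and x of wedge2_thick in the frame of wedge_bay below 0 m) or (x of wedge1_thick in the frame of wedge_bay below 0 m and x of wedge2_thick in the frame of wedge_bay above 0 m)) and (horizontal distance between wedge1_c and wedge3_c above 0.052 m or (x of wedge1_thick in the frame of wedge_bay above 0 m and x of wedge3_thick in the frame of wedge_bay below 0 m) or (x of wedge1_thick in the frame of wedge_bay below 0 m and x of wedge3_thick in the frame of wedge_bay above 0 m)) and (horizontal distance between wedge1_c and wedge4_c above 0.052 m or (x of wedge1_thick in the frame of wedge_bay above 0 m and x of wedge4_thick in the frame of wedge_bay below 0 m) or (x of wedge1_thick in the frame of wedge_bay below 0 m and x of wedge4_thick in the frame of wedge_bay above 0 m)) and (horizontal distance between wedge2_c and wedge3_c above 0.052 m or (x of wedge2_thick in the frame of wedge_bay above 0 m and x of wedge3_thick in the frame of wedge_bay below 0 m) or (x of wedge2_thick in the frame of wedge_bay below 0 m and x of wedge3_thick in the frame of wedge_bay above 0 m)) and (horizontal distance between wedge2_c and wedge4_c above 0.052 m or (x of wedge2_thick in the frame of wedge_bay above 0 m and x of wedge4_thick in the frame of wedge_bay below 0 m) or (x of wedge2_thick in the frame of wedge_bay below 0 m and x of wedge4_thick in the frame of wedge_bay above 0 m)) and (horizontal distance between wedge3_c and wedge4_c above 0.052 m or (x of wedge3_thick in the frame of wedge_bay above 0 m and x of wedge4_thick in the frame of wedge_bay below 0 m) or (x of wedge3_thick in the frame of wedge_bay below 0 m and x of wedge4_thick in the frame of wedge_bay above 0 m)) and x of box_a_c in the frame of box_bay between -0.02 and 0.02 m and y of box_a_c in the frame of box_bay between -0.06 and 0.06 m and z of box_a_c in the frame of box_bay below 0.0275 m and x of box_b_c in the frame of box_bay between -0.02 and 0.02 m and y of box_b_c in the frame of box_bay between -0.06 and 0.06 m and z of box_b_c in the frame of box_bay below 0.0255 m and x of box_c_c in the frame of box_bay between -0.02 and 0.02 m and y of box_c_c in the frame of box_bay between -0.06 and 0.06 m and z of box_c_c in the frame of box_bay below 0.0235 m and x of box_d_c in the frame of box_bay between -0.02 and 0.02 m and y of box_d_c in the frame of box_bay between -0.06 and 0.06 m and z of box_d_c in the frame of box_bay below 0.0215 m); the robot touches nothing.
It fails at once if the amber bottle is pushed more than 5 cm away or knocked over (distance of amber_bottle_c from where it was at the start of the episode above 0.05 m or angle between amber_bottle_c's own z axis and vertical above 0.6 rad).
It fails at once if the pill jar is pushed more than 5 cm away or knocked over (distance of pill_jar_c from where it was at the start of the episode above 0.05 m or angle between pill_jar_c's own z axis and vertical above 0.6 rad).
It fails at once if the tape roll is pushed more than 5 cm away or knocked over (distance of tape_roll_c from where it was at the start of the episode above 0.05 m or angle between tape_roll_c's own z axis and vertical above 0.6 rad).
It fails at once if the round tin is pushed more than 5 cm away or knocked over (distance of round_tin_c from where it was at the start of the episode above 0.05 m or angle between round_tin_c's own z axis and vertical above 0.6 rad).
Of box_a, box_b, box_c, box_d only 3 to 4 are there at a start; the rules pass over those that are not, and their reading is None.
At some moment in a run one of wedge1, wedge2, wedge3, wedge4, box_a, box_b, box_c, box_d may be knocked a few centimetres aside while the robot is not near it.
It also fails if it takes over 210 s, if anything falls off the work surface, if the arm or the gripper's body presses on something with over 40 N, if the wrist force passes 120 N, or if a joint passes its speed limit or range.

## Working session

There is one attempt and no reset: what is moved stays moved. The work goes in short steps, Python scripts to look and compute and a tool call to move; the robot and the scene stay as the last step left them, time stands still between calls to the robot, and variables do not carry over. Pictures are saved under pics/ and viewed, at most 14 in all, crops included, and the job is handed in when it is done.

Besides the shell and the picture viewer there is one more tool, called after ">>>" by a JSON object that holds its "fn" and its "kwargs", one argument or row to a line. move_arm: Moves the arm, as the interface text tells. Shift numbers are shares of 500 mm and turn numbers shares of 2 pi rad, none past 1 either way. Its arguments: {"type":"object","properties":{"series":{"type":"array","items":{"type":"object","properties":{"travel":{"type":"array","items":{"type":"number","minimum":-1,"maximum":1}},"spin":{"type":"number","minimum":-1,"maximum":1},"gripper":{"type":"number"}}}}},"required":["series"]}

```bash
mkdir -p pics; ls
python3 - <<'E'
from rig import *
import cv2,numpy as np,pickle
s=read_state();print(s['time_s'],s['eef_pos'],s['tool_rot'],s['finger_gap'])
for n in ['scene','side','wrist']:
    c=camera(n);pickle.dump(c,open(f'{n}0.pkl','wb'));cv2.imwrite(f'pics/{n}0.png',c['pixels'][:,:,::-1]);print(n,c['K'],c.get('view',c.get('T_tool_cam')))
E
```

```text
pics
0.0 [6.49366404e-01 1.31305887e-05 2.04587855e-01] [[ 2.06808880e-05  9.99998342e-01 -1.82088601e-03]
 [ 9.99999999e-01 -2.07560886e-05 -4.12799826e-05]
 [-4.13177086e-05 -1.82088515e-03 -9.99998341e-01]] 0.09349835789959429
scene [[449.7531244    0.         317.19195605]
 [  0.         449.7531244  201.19963454]
 [  0.           0.           1.        ]] [[ 0.87148359  0.4903874  -0.00604567 -0.46959213]
 [ 0.34207183 -0.61664836 -0.70903573 -0.15059479]
 [-0.35143024  0.61584495 -0.70514664  1.53227977]
 [ 0.          0.          0.          1.        ]]
side [[503.13806955   0.         318.15822762]
 [  0.         503.13806955 207.37764945]
 [  0.           0.           1.        ]] [[-0.7024742  -0.71148986 -0.01766872  0.38436238]
 [-0.38334128  0.3991674  -0.83289546  0.24098776]
 [ 0.59964945 -0.57831442 -0.55314824  1.04806399]
 [ 0.          0.          0.          1.        ]]
wrist [[312.34443848   0.         317.78380183]
 [  0.         312.34443848 201.90505069]
 [  0.           0.           1.        ]] [[-6.52424314e-04 -9.72907018e-01 -2.31195822e-01  6.68589221e-02]
 [ 9.99999776e-01 -6.68864640e-04 -7.27117697e-06  7.00944287e-04]
 [-1.47564531e-04 -2.31195775e-01  9.72907237e-01 -1.79525227e-01]
 [ 0.00000000e+00  0.00000000e+00  0.00000000e+00  1.00000000e+00]]
```

View pics/scene0.png

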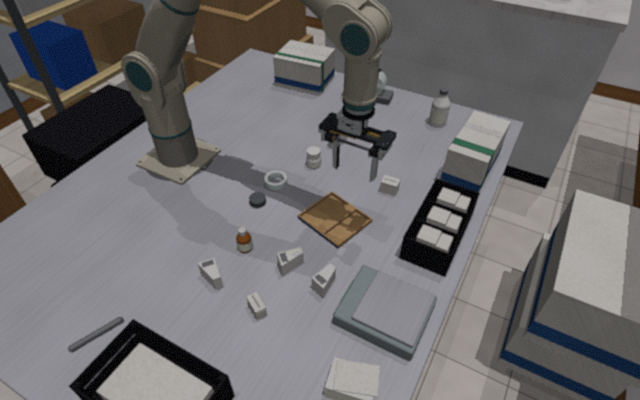

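View pics/side0.png

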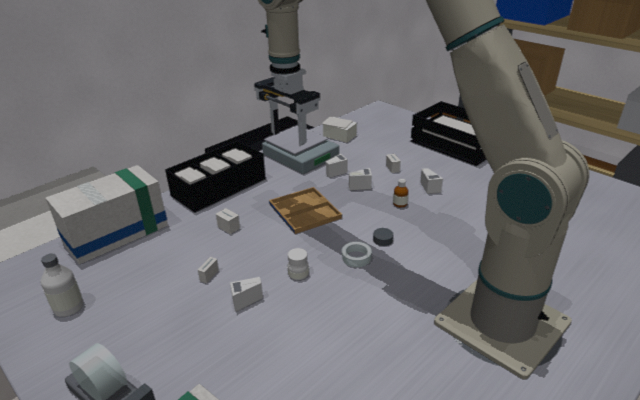

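View pics/wrist0.png

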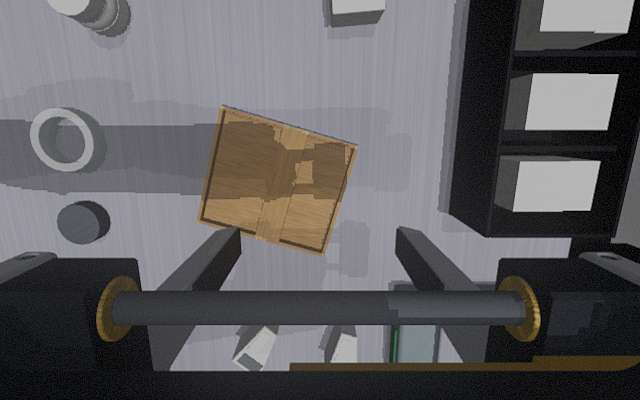

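Pieces seen: the wedges are at scene pixels (208,272), (290,260) and (323,278), with a fourth at side (246,292). The cartons are at scene (256,305) and (390,184), with one more at side (208,268). The tray is at wrist (280,180), and its larger bay is on the left there.

```bash
cat > h.py <<'E'
import cv2,numpy as np
from rig import *
W=np.array([[-33,-16],[33,-16],[33,28],[-33,4]])/1e3
def rect(a,b): return np.array([[-a,-b],[a,-b],[a,b],[-a,b]])/2e3
M={'W':(W,.05),'a':(rect(52,44),.048),'b':(rect(52,36),.044),'c':(rect(52,28),.040),'d':(rect(52,20),.036)}
TR=rect(164,144)
def grab(n):
    s=read_state();c=camera(n)
    if n=='wrist':
        T=np.eye(4);T[:3,:3]=s['tool_rot'];T[:3,3]=s['eef_pos'];c2w=T@c['T_tool_cam']
    else: c2w=np.linalg.inv(c['view'])
    return c['pixels'],c['z_map'],c['K'],c2w
def cloud(z,K,T):
    v,u=np.mgrid[:z.shape[0],:z.shape[1]]
    p=np.stack([(u-K[0,2])/K[0,0]*z,(v-K[1,2])/K[1,1]*z,z],-1)
    p=p@T[:3,:3].T+T[:3,3];p[z==0]=np.nan;return p
def plane(px,K,T,h):
    px=np.float64(px).reshape(-1,2);d=np.c_[(px-K[:2,2])/[K[0,0],K[1,1]],np.ones(len(px))]@T[:3,:3].T
    return (T[:3,3]+d*((h-T[2,3])/d[:,2])[:,None])[:,:2]
def kabsch(m,q):
    best=None
    if cv2.contourArea(np.float32(q),True)*cv2.contourArea(np.float32(m),True)<0:q=q[::-1]
    for k in range(4):
        r=np.roll(q,k,0);a=m-m.mean(0);b=r-r.mean(0)
        t=np.arctan2((a[:,0]*b[:,1]-a[:,1]*b[:,0]).sum(),(a*b).sum());R=np.array([[np.cos(t),-np.sin(t)],[np.sin(t),np.cos(t)]])
        e=np.sqrt(((b-a@R.T)**2).sum(1).mean())
        if best is None or e<best[0]: best=(e,r.mean(0)-R@m.mean(0),t)
    return best
def quad(mask):
    c=max(cv2.findContours(mask.astype(np.uint8),0,1)[0],key=cv2.contourArea)
    return cv2.approxPolyN(cv2.convexHull(c),4).reshape(-1,2),c
def detect(n,lim=(.25,.95,-.5,.5),verbose=1):
    im,z,K,T=grab(n);p=cloud(z,K,T);out=[]
    hsv=cv2.cvtColor(im,cv2.COLOR_RGB2HSV)
    ok=(p[...,2]>.030)&(p[...,2]<.056)&(p[...,0]>lim[0])&(p[...,0]<lim[1])&(p[...,1]>lim[2])&(p[...,1]<lim[3])&(hsv[...,1]<50)
    N,L,S,C=cv2.connectedComponentsWithStats(ok.astype(np.uint8),connectivity=4)
    for i in range(1,N):
        if S[i,4]<60 or S[i,0]<2 or S[i,1]<2 or S[i,0]+S[i,2]>638 or S[i,1]+S[i,3]>398: continue
        zz=p[...,2][L==i];h=np.percentile(zz,90);top=(L==i)&(p[...,2]>h-.004)
        if top.sum()<50: continue
        try: q,_=quad(top)
        except Exception: continue
        res=[]
        for k,(m,hh) in M.items():
            if abs(hh-h)>.006: continue
            e,c,t=kabsch(m,plane(q,K,T,hh));res.append((e+.3*abs(hh-h),k,c,t,e))
        if res:
            r=min(res,key=lambda r:r[0]);out.append(r)
            if verbose: print(n,C[i].round(),'h%.1f'%(h*1e3),r[1],'xy',(r[2]*1e3).round(1),'yaw %.1f'%np.degrees(r[3]),'err %.1f'%(r[4]*1e3))
        elif verbose: print(n,C[i].round(),'h%.1f'%(h*1e3),'none')
    return out
def tray(n):
    im,z,K,T=grab(n);p=cloud(z,K,T);hsv=cv2.cvtColor(im,cv2.COLOR_RGB2HSV)
    m=(hsv[...,0]<25)&(hsv[...,1]>70)&(p[...,2]<.03)&(p[...,2]>-.01)&(p[...,0]>.35)&(p[...,0]<.9)
    m=cv2.morphologyEx(m.astype(np.uint8),cv2.MORPH_OPEN,np.ones((3,3)))
    q,_=quad(m);e,c,t=kabsch(TR,plane(q,K,T,.016))
    print(n,'tray',(c*1e3).round(1),'yaw %.1f'%np.degrees(t),'err %.1f'%(e*1e3),q.tolist());return c,t
E
python3 - <<'E'
from h import *
for n in ['scene','side']: detect(n)
for n in ['scene','side','wrist']: tray(n)
detect('wrist')
E
```

```text
scene [390. 182.] h44.3 b xy [689.2 190.5] yaw -175.0 err 2.2
scene [290. 257.] h50.4 W xy [ 576.4 -206.9] yaw -129.8 err 1.9
scene [211. 270.] h50.7 W xy [ 426.4 -344.9] yaw 142.9 err 1.9
scene [324. 277.] h50.8 W xy [ 684.1 -217.3] yaw -106.4 err 1.4
scene [371. 313.] h51.9 W xy [ 890.3 -290.1] yaw 162.1 err 17.6
scene [256. 303.] h40.9 c xy [ 575.2 -363.4] yaw 148.2 err 1.0
side [340. 126.] h54.9 W xy [ 863.6 -419.2] yaw -168.8 err 33.3
side [303. 152.] h49.3 W xy [ 816.4 -210.2] yaw 64.4 err 87.3
side [337. 162.] h52.4 W xy [ 682.5 -212.6] yaw -107.6 err 3.4
side [393. 159.] h42.4 c xy [ 573.5 -357.6] yaw 149.1 err 3.8
side [361. 176.] h52.6 W xy [ 574.5 -201.5] yaw -135.6 err 2.1
side [431. 177.] h52.5 W xy [ 422.  -337.1] yaw 143.4 err 3.4
side [227. 217.] h46.7 b xy [687.9 196.8] yaw -175.9 err 1.8
side [207. 265.] h38.7 d xy [562.9 343.2] yaw -68.5 err 2.3
side [245. 288.] h52.7 W xy [432.1 331.3] yaw 61.2 err 1.9
scene tray [600.3  -4.8] yaw 164.3 err 2.4 [[373, 219], [339, 247], [297, 215], [331, 191]]
side tray [592.2   5.2] yaw 163.2 err 7.8 [[344, 217], [296, 233], [268, 200], [314, 187]]
wrist tray [5.981e+02 2.000e-01] yaw 163.8 err 0.6 [[357, 146], [323, 256], [195, 222], [220, 105]]
wrist [508. 103.] h55.0 W xy [847.3  90.9] yaw -102.2 err 17.5
wrist [514. 172.] h54.3 W xy [858.1  15.6] yaw 54.0 err 17.1
wrist [465. 195.] h53.6 W xy [817.2   3.6] yaw 81.3 err 22.1
wrist [255. 347.] h51.1 W xy [ 574.8 -200.1] yaw -132.5 err 1.4
wrist [343. 345.] h50.9 a xy [ 683.7 -198.9] yaw 81.3 err 11.0
wrist [417. 343.] h46.0 a xy [ 774.2 -193.7] yaw 89.3 err 3.5
```

>>> {"fn": "move_arm", "kwargs": {
  "series": [
    {"travel": [0.06,-0.428,-0.05],"spin": 0.203,"gripper": 1},
    {"travel": [0.06,-0.428,-0.05],"spin": 0.203,"gripper": 1},
    {"travel": [0.06,-0.428,-0.05],"spin": 0.203,"gripper": 1},
    {"travel": [0.06,-0.428,-0.05],"spin": 0.203,"gripper": 1},
    {"travel": [0.06,-0.428,-0.05],"spin": 0.203,"gripper": 1},
    {"travel": [0.06,-0.428,-0.05],"spin": 0.203,"gripper": 1},
    {"travel": [0.06,-0.428,-0.05],"spin": 0.203,"gripper": 1},
    {"travel": [0.06,-0.428,-0.05],"spin": 0.203,"gripper": 1},
    {"travel": [0.06,-0.428,-0.05],"spin": 0.203,"gripper": 1}
  ]
}}

```text
time_s: 1.58
eef_pos: [0.68, -0.2141, 0.1804]
tool_rot: [[-0.956, 0.294, -0.0], [0.294, 0.956, -0.0], [0.0, -0.0, -1.0]]
contact_force: [-0.4, 0.1, 0.2]
finger_gap: 0.0938
grip_force: 0.0
```

```bash
cat >> h.py <<'E'
TC=np.array([.5981,.0002]);TY=np.radians(-16.2)
def rot(t): return np.array([[np.cos(t),-np.sin(t)],[np.sin(t),np.cos(t)]])
def delta(xy,z,yaw):
    """travel/spin from the measured pose to TCP xy,z with fingers closing along yaw (mod pi)"""
    s=read_state();th=np.arctan2(s['tool_rot'][1,1],s['tool_rot'][0,1])
    d=(yaw-th+np.pi/2)%np.pi-np.pi/2
    t=(np.r_[xy,z]-s['eef_pos'])/.5
    return 'travel %s spin %.4f (th now %.1f, turn %.1f) t=%.1f'%(t.round(4).tolist(),d/2/np.pi,np.degrees(th),np.degrees(d),s['time_s'])
GR={'W':np.array([0,-.005])}
def grasp(r,z=.017): 
    g=r[2]+rot(r[3])@GR.get(r[1],np.zeros(2));print('GRASP',r[1],(g*1e3).round(1),delta(g,z,r[3]))
def near(xy,n='wrist',f=grasp):
    d=detect(n,verbose=0);r=[x for x in d if np.hypot(*(x[2]-np.array(xy)))<.06 and x[4]<.005]
    for x in r: print(n,x[1],(x[2]*1e3).round(1),'yaw %.1f'%np.degrees(x[3]),'err %.1f'%(x[4]*1e3)); f(x)
def slot(bay,y,z=.021,th=TY):
    """TCP target in a bay: bay 'w' or 'b', y in the tray frame (m)"""
    c=TC+rot(TY)@np.array([-.043 if bay=='w' else .05,y]);print('SLOT',(c*1e3).round(1),delta(c,z,th))
E
python3 - <<'E'
from h import *
near((.684,-.215))
c=camera('wrist');cv2.imwrite('pics/w1.png',c['pixels'][:,:,::-1])
E
```

```text
wrist W [ 682.6 -213.3] yaw -108.1 err 0.8
GRASP W [ 677.8 -211.8] travel [-0.0043, 0.0044, -0.3269] spin -0.0028 (th now 73.0, turn -1.0) t=1.6
```

View pics/w1.png

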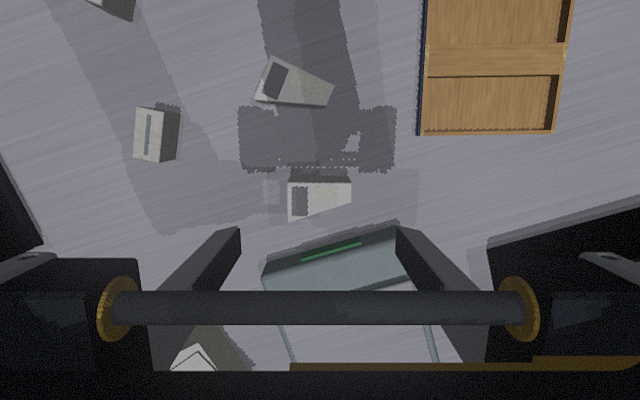

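The wedge at (320,198) lies between the fingers, so I'll grasp it.

>>> {"fn": "move_arm", "kwargs": {
  "series": [
    {"travel": [-0.0043,0.0044,-0.1],"spin": -0.0028,"gripper": 1},
    {"travel": [-0.0043,0.0044,-0.22],"spin": -0.0028,"gripper": 1},
    {"travel": [-0.0043,0.0044,-0.327],"spin": -0.0028,"gripper": 1},
    {"travel": [-0.0043,0.0044,-0.327],"spin": -0.0028,"gripper": 1},
    {"travel": [-0.0043,0.0044,-0.327],"spin": -0.0028,"gripper": -1},
    {"travel": [-0.0043,0.0044,-0.327],"spin": -0.0028,"gripper": -1},
    {"travel": [-0.0043,0.0044,-0.327],"spin": -0.0028,"gripper": -1},
    {"travel": [-0.0043,0.0044,-0.327],"spin": -0.0028,"gripper": -1},
    {"travel": [-0.0043,0.0044,-0.24],"spin": -0.0028,"gripper": -1},
    {"travel": [-0.0043,0.0044,-0.12],"spin": -0.0028,"gripper": -1}
  ]
}}

```text
time_s: 2.92
eef_pos: [0.6762, -0.2115, 0.12]
tool_rot: [[-0.951, 0.308, -0.004], [0.308, 0.951, 0.001], [0.004, -0.0, -1.0]]
contact_force: [1.4, 0.2, -1.6]
finger_gap: 0.066
grip_force: 30.0
```

Run:
```python
from h import *
print(read_state()['eef_pos']); slot('w',-.0555,.06)
```

```text
[ 0.67622773 -0.21151428  0.12004158]
SLOT [541.3 -41.1] travel [-0.2698, 0.3408, -0.1201] spin -0.2452 (th now 72.1, turn -88.3) t=2.9
```

>>> {"fn": "move_arm", "kwargs": {
  "series": [
    {"travel": [-0.2698,0.3408,0],"spin": -0.2452,"gripper": -1},
    {"travel": [-0.2698,0.3408,0],"spin": -0.2452,"gripper": -1},
    {"travel": [-0.2698,0.3408,0],"spin": -0.2452,"gripper": -1},
    {"travel": [-0.2698,0.3408,0],"spin": -0.2452,"gripper": -1},
    {"travel": [-0.2698,0.3408,0],"spin": -0.2452,"gripper": -1},
    {"travel": [-0.2698,0.3408,0],"spin": -0.2452,"gripper": -1},
    {"travel": [-0.2698,0.3408,0],"spin": -0.2452,"gripper": -1},
    {"travel": [-0.2698,0.3408,0],"spin": -0.2452,"gripper": -1},
    {"travel": [-0.2698,0.3408,0],"spin": -0.2452,"gripper": -1},
    {"travel": [-0.2698,0.3408,-0.1],"spin": -0.2452,"gripper": -1}
  ]
}}

```text
time_s: 4.18
eef_pos: [0.547, -0.0413, 0.0731]
tool_rot: [[0.276, 0.961, 0.009], [0.961, -0.276, -0.0], [0.002, 0.009, -1.0]]
contact_force: [0.4, 0.8, -1.9]
finger_gap: 0.066
grip_force: 30.0
```

Run:
```python
from h import *
slot('w',-.0555,.022)
c=camera('wrist');cv2.imwrite('pics/w2.png',c['pixels'][:,:,::-1])
tray('side');tray('scene')
```

```text
SLOT [541.3 -41.1] travel [-0.0114, 0.0005, -0.1022] spin -0.0004 (th now -16.0, turn -0.2) t=4.2
side tray [592.2   5.2] yaw 163.2 err 7.8 [[344, 217], [296, 233], [268, 200], [314, 187]]
scene tray [604.   -5.3] yaw -17.2 err 4.9 [[373, 219], [339, 247], [297, 215], [335, 193]]
```

View pics/w2.png

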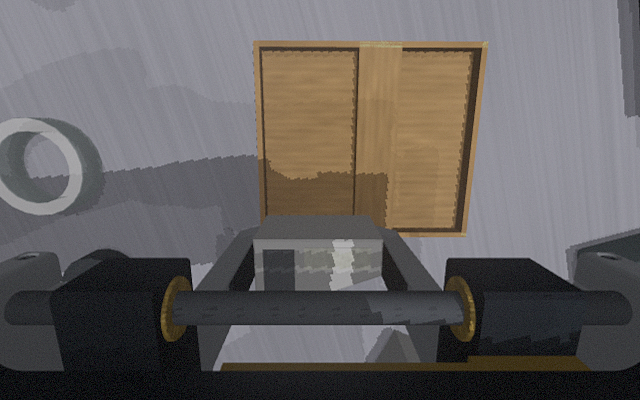

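The grey flap at (278,265) shows the thick end on the left, so this wedge is turned the other way round. It goes in slot D, against the +y wall. The tray's top edge at row 41 is level with the gripper, which confirms the yaw.

>>> {"fn": "move_arm", "kwargs": {
  "series": [
    {"travel": [0.0,0.0,0.06],"spin": 0,"gripper": -1},
    {"travel": [0.062,0.2132,0.06],"spin": 0,"gripper": -1},
    {"travel": [0.062,0.2132,0.06],"spin": 0,"gripper": -1},
    {"travel": [0.062,0.2132,0.06],"spin": 0,"gripper": -1},
    {"travel": [0.062,0.2132,0.06],"spin": 0,"gripper": -1}
  ]
}}

```text
time_s: 4.95
eef_pos: [0.5743, 0.0645, 0.1018]
tool_rot: [[0.279, 0.96, 0.001], [0.96, -0.279, -0.001], [-0.0, 0.001, -1.0]]
contact_force: [0.7, -0.4, -0.5]
finger_gap: 0.0659
grip_force: 30.0
```

Run:
```python
from h import *
slot('w',.0555,.022)
im,z,K,T=grab('wrist')
cv2.imwrite('pics/w3.png',im[:,:,::-1])
import pickle
s=pickle.load(open('wrist0.pkl','rb'))
# held wedge top corners: detect at held height
h=read_state()['eef_pos'][2]-.017+.05
p=cloud(z,K,T);m=(abs(p[...,2]-h)<.006)&(np.hypot(p[...,0]-.5723,p[...,1]-.0655)<.06)&(im.max(-1)>90)
n,L,S,C=cv2.connectedComponentsWithStats(m.astype(np.uint8));print(h,S[1:][S[1:,4]>40])
# tray corners predicted
cs=np.c_[TC+TR@rot(TY).T,np.full(4,.016)];q=(cs-T[:3,3])@T[:3,:3];print((q[:,:2]/q[:,2:]*K[0,0]+K[:2,2]).round(1))
```

```text
SLOT [572.3  65.5] travel [-0.004, 0.0021, -0.1596] spin -0.0001 (th now -16.2, turn -0.0) t=5.0
0.13455256337906282 [[ 253  239  130   51 4858]]
[[274.6 333.4]
 [443.6 333.2]
 [459.1 187.3]
 [269.2 187.3]]
```

View pics/w3.png

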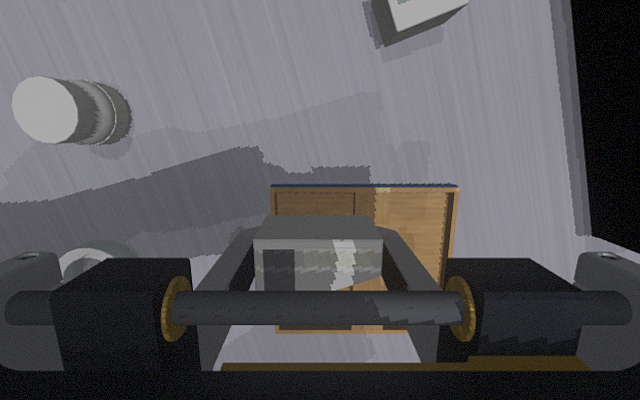

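Predicted and seen tray corners agree: (269,187) and (459,187) against (271,186) and (457,186). Lowering now.

>>> {"fn": "move_arm", "kwargs": {
  "series": [
    {"travel": [-0.0043,0.0011,0],"spin": 0,"gripper": -1},
    {"travel": [-0.0043,0.0011,-0.08],"spin": 0,"gripper": -1},
    {"travel": [-0.0043,0.0011,-0.12],"spin": 0,"gripper": -1},
    {"travel": [-0.0043,0.0011,-0.145],"spin": 0,"gripper": -1},
    {"travel": [-0.0043,0.0011,-0.16],"spin": 0,"gripper": -1},
    {"travel": [-0.0043,0.0011,-0.16],"spin": 0,"gripper": -1},
    {"travel": [-0.0043,0.0011,-0.16],"spin": 0,"gripper": -1}
  ]
}}

```text
time_s: 5.88
eef_pos: [0.5715, 0.0652, 0.0221]
tool_rot: [[0.28, 0.96, -0.0], [0.96, -0.28, 0.0], [0.0, -0.0, -1.0]]
contact_force: [-2.8, 0.0, 9.3]
finger_gap: 0.0661
grip_force: 30.0
```

>>> {"fn": "move_arm", "kwargs": {
  "series": [
    {"travel": [0,0,0],"spin": 0,"gripper": 0.8},
    {"travel": [0,0,0],"spin": 0,"gripper": 0.8},
    {"travel": [0,0,0],"spin": 0,"gripper": 0.8},
    {"travel": [0,0,0.12],"spin": 0,"gripper": 0.8},
    {"travel": [0,0,0.24],"spin": 0,"gripper": 1},
    {"travel": [0,0,0.32],"spin": 0,"gripper": 1},
    {"travel": [0,0,0.32],"spin": 0,"gripper": 1}
  ]
}}

```text
time_s: 6.75
eef_pos: [0.5743, 0.066, 0.1838]
tool_rot: [[0.279, 0.96, 0.007], [0.96, -0.279, 0.001], [0.003, 0.006, -1.0]]
contact_force: [0.1, 0.3, -0.2]
finger_gap: 0.0938
grip_force: 0.0
```

```bash
cat >> h.py <<'E'
def check(n='wrist'):
    """pieces standing in or near the tray, in the tray frame from the larger bay's centre"""
    for r in detect(n,verbose=0):
        l=rot(TY).T@(r[2]-TC)+[.043,0]
        if abs(l[0]-.05)<.15 and abs(l[1])<.1:
            print(r[1],'tray xy',(l*1e3).round(1),'rel yaw %.1f'%np.degrees((r[3]-TY+np.pi)%(2*np.pi)-np.pi),'err %.1f'%(r[4]*1e3),'dz')
E
python3 - <<'E'
from h import *
print(read_state()['eef_pos']);check();near((.575,-.203));tray('wrist')
near((.575,-.203),'scene')
im,z,K,T=grab('wrist');p=cloud(z,K,T);q=(p[...,:2]-TC)@rot(TY);m=(abs(q[...,0]+.043)<.025)&(abs(q[...,1]-.055)<.006);print('top z',np.nanmedian(p[...,2][m]))
E
```

```text
[0.57428422 0.06598285 0.18382542]
W tray xy [-0.8 50.8] rel yaw -179.9 err 0.6 dz
wrist tray [598.3   2.3] yaw 162.4 err 5.5 [[437, 175], [414, 289], [286, 289], [283, 175]]
scene W [ 577.  -206.6] yaw -131.9 err 2.1
GRASP W [ 573.2 -203.3] travel [0.0051, -0.538, -0.324] spin 0.1787 (th now -16.2, turn 64.3) t=7.0
top z 0.054478875575020846
```

Slot D is good: x -0.8 mm, y 50.8 mm, top at 54.5 mm. Next is the wedge at (432,331), for slot C.

>>> {"fn": "move_arm", "kwargs": {
  "series": [
    {"travel": [-0.27,0.5276,0],"spin": 0.2144,"gripper": 1},
    {"travel": [-0.27,0.5276,0],"spin": 0.2144,"gripper": 1},
    {"travel": [-0.27,0.5276,0],"spin": 0.2144,"gripper": 1},
    {"travel": [-0.27,0.5276,0],"spin": 0.2144,"gripper": 1},
    {"travel": [-0.27,0.5276,0],"spin": 0.2144,"gripper": 1},
    {"travel": [-0.27,0.5276,0],"spin": 0.2144,"gripper": 1},
    {"travel": [-0.27,0.5276,0],"spin": 0.2144,"gripper": 1},
    {"travel": [-0.27,0.5276,0],"spin": 0.2144,"gripper": 1},
    {"travel": [-0.27,0.5276,0],"spin": 0.2144,"gripper": 1},
    {"travel": [-0.27,0.5276,0],"spin": 0.2144,"gripper": 1}
  ]
}}

```text
time_s: 8.25
eef_pos: [0.4368, 0.3294, 0.1802]
tool_rot: [[-0.873, 0.487, -0.0], [0.487, 0.873, -0.0], [0.0, -0.0, -1.0]]
contact_force: [0.4, 1.7, 0.1]
finger_gap: 0.0938
grip_force: 0.0
```

Run:
```python
from h import *
near((.432,.331))
```

```text
wrist W [430.7 331.1] yaw 61.2 err 0.8
GRASP W [435.1 328.7] travel [-0.0035, -0.0016, -0.3266] spin 0.0009 (th now 60.9, turn 0.3) t=8.3
```

>>> {"fn": "move_arm", "kwargs": {
  "series": [
    {"travel": [-0.0035,-0.0016,-0.1],"spin": 0.0009,"gripper": 1},
    {"travel": [-0.0035,-0.0016,-0.22],"spin": 0.0009,"gripper": 1},
    {"travel": [-0.0035,-0.0016,-0.3266],"spin": 0.0009,"gripper": 1},
    {"travel": [-0.0035,-0.0016,-0.3266],"spin": 0.0009,"gripper": 1},
    {"travel": [-0.0035,-0.0016,-0.3266],"spin": 0.0009,"gripper": -1},
    {"travel": [-0.0035,-0.0016,-0.3266],"spin": 0.0009,"gripper": -1},
    {"travel": [-0.0035,-0.0016,-0.3266],"spin": 0.0009,"gripper": -1},
    {"travel": [-0.0035,-0.0016,-0.3266],"spin": 0.0009,"gripper": -1},
    {"travel": [-0.0035,-0.0016,-0.24],"spin": 0.0009,"gripper": -1},
    {"travel": [-0.0035,-0.0016,-0.12],"spin": 0.0009,"gripper": -1}
  ]
}}

```text
time_s: 9.55
eef_pos: [0.4342, 0.328, 0.1211]
tool_rot: [[-0.877, 0.48, -0.002], [0.48, 0.877, -0.002], [0.001, -0.002, -1.0]]
contact_force: [1.8, 0.3, -0.6]
finger_gap: 0.0658
grip_force: 30.0
```

Run:
```python
from h import *
slot('w',.0115,.12)
```

```text
SLOT [560.   23.2] travel [0.2516, -0.6096, -0.0022] spin -0.2153 (th now 61.3, turn -77.5) t=9.6
```

>>> {"fn": "move_arm", "kwargs": {
  "series": [
    {"travel": [0.2516,-0.6096,0],"spin": -0.2153,"gripper": -1},
    {"travel": [0.2516,-0.6096,0],"spin": -0.2153,"gripper": -1},
    {"travel": [0.2516,-0.6096,0],"spin": -0.2153,"gripper": -1},
    {"travel": [0.2516,-0.6096,0],"spin": -0.2153,"gripper": -1},
    {"travel": [0.2516,-0.6096,0],"spin": -0.2153,"gripper": -1},
    {"travel": [0.2516,-0.6096,0],"spin": -0.2153,"gripper": -1},
    {"travel": [0.2516,-0.6096,0],"spin": -0.2153,"gripper": -1},
    {"travel": [0.2516,-0.6096,0],"spin": -0.2153,"gripper": -1},
    {"travel": [0.2516,-0.6096,0],"spin": -0.2153,"gripper": -1},
    {"travel": [0.2516,-0.6096,0],"spin": -0.2153,"gripper": -1}
  ]
}}

```text
time_s: 10.8
eef_pos: [0.5607, 0.0245, 0.1206]
tool_rot: [[0.277, 0.961, 0.0], [0.961, -0.277, 0.0], [0.0, -0.0, -1.0]]
contact_force: [-1.2, 0.6, -0.9]
finger_gap: 0.0658
grip_force: 30.0
```

Run:
```python
from h import *
slot('w',.0115,.0215)
im,z,K,T=grab('wrist');cv2.imwrite('pics/w4.png',im[:,:,::-1])
```

```text
SLOT [560.   23.2] travel [-0.0015, -0.0025, -0.1982] spin -0.0004 (th now -16.1, turn -0.1) t=10.8
```

View pics/w4.png

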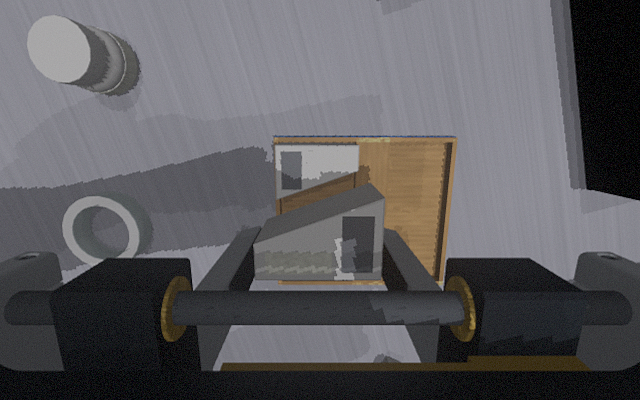

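Slot D's wedge is well seated at (315,165). The held wedge at (320,230) has its slant facing D's slant and its flap on the right, so it can go down.

>>> {"fn": "move_arm", "kwargs": {
  "series": [
    {"travel": [-0.0015,-0.0025,-0.09],"spin": 0,"gripper": -1},
    {"travel": [-0.0015,-0.0025,-0.14],"spin": 0,"gripper": -1},
    {"travel": [-0.0015,-0.0025,-0.175],"spin": 0,"gripper": -1},
    {"travel": [-0.0015,-0.0025,-0.197],"spin": 0,"gripper": -1},
    {"travel": [-0.0015,-0.0025,-0.197],"spin": 0,"gripper": -1},
    {"travel": [-0.0015,-0.0025,-0.197],"spin": 0,"gripper": 0.8},
    {"travel": [-0.0015,-0.0025,-0.197],"spin": 0,"gripper": 0.8},
    {"travel": [-0.0015,-0.0025,-0.197],"spin": 0,"gripper": 0.8},
    {"travel": [-0.0015,-0.0025,-0.08],"spin": 0,"gripper": 0.8},
    {"travel": [-0.0015,-0.0025,0.04],"spin": 0,"gripper": 1}
  ]
}}

```text
time_s: 12.1
eef_pos: [0.5594, 0.0227, 0.1411]
tool_rot: [[0.279, 0.96, -0.002], [0.96, -0.279, -0.0], [-0.001, -0.002, -1.0]]
contact_force: [0.4, 0.5, -0.1]
finger_gap: 0.0917
grip_force: 0.0
```

```bash
cat >> h.py <<'E'
def topz(y,n='wrist',bx=-.043,hw=.006):
    im,z,K,T=grab(n);p=cloud(z,K,T);q=(p[...,:2]-TC)@rot(TY);m=(abs(q[...,0]-bx)<.02)&(abs(q[...,1]-y)<hw);print('top z %.1f'%(1e3*np.nanmedian(p[...,2][m])))
E
python3 - <<'E'
from h import *
print(read_state()['eef_pos']);check();topz(.012);print('scene');check('scene');near((.426,-.341),'scene')
E
```

```text
[0.55940834 0.0226898  0.14111377]
W tray xy [-0.4 50.8] rel yaw 179.9 err 0.6 dz
top z 54.4
scene
W tray xy [ 0.9 32.3] rel yaw -7.6 err 18.6 dz
scene W [ 426.4 -344.1] yaw 143.8 err 1.5
GRASP W [ 429.4 -340. ] travel [-0.2629, -0.7258, -0.2494] spin -0.0556 (th now -16.2, turn -20.0) t=12.3
```

>>> {"fn": "move_arm", "kwargs": {
  "series": [
    {"travel": [0,0,0.08],"spin": 0,"gripper": 1},
    {"travel": [-0.262,-0.72,0.08],"spin": -0.0556,"gripper": 1},
    {"travel": [-0.262,-0.72,0.08],"spin": -0.0556,"gripper": 1},
    {"travel": [-0.262,-0.72,0.08],"spin": -0.0556,"gripper": 1},
    {"travel": [-0.262,-0.72,0.08],"spin": -0.0556,"gripper": 1},
    {"travel": [-0.262,-0.72,0.08],"spin": -0.0556,"gripper": 1},
    {"travel": [-0.262,-0.72,0.08],"spin": -0.0556,"gripper": 1},
    {"travel": [-0.262,-0.72,0.08],"spin": -0.0556,"gripper": 1},
    {"travel": [-0.262,-0.72,0.08],"spin": -0.0556,"gripper": 1},
    {"travel": [-0.262,-0.72,0.08],"spin": -0.0556,"gripper": 1}
  ]
}}

```text
time_s: 13.55
eef_pos: [0.4299, -0.3348, 0.1796]
tool_rot: [[0.588, 0.809, -0.001], [0.809, -0.588, 0.002], [0.001, -0.002, -1.0]]
contact_force: [-0.1, -0.6, 0.0]
finger_gap: 0.0943
grip_force: 0.0
```

Run:
```python
from h import *
near((.426,-.341))
im,z,K,T=grab('wrist');cv2.imwrite('pics/w5.png',im[:,:,::-1])
```

```text
wrist W [ 423.7 -339.8] yaw 143.3 err 0.7
GRASP W [ 426.7 -335.8] travel [-0.0067, -0.0018, -0.3258] spin -0.0019 (th now -36.0, turn -0.7) t=13.6
```

View pics/w5.png

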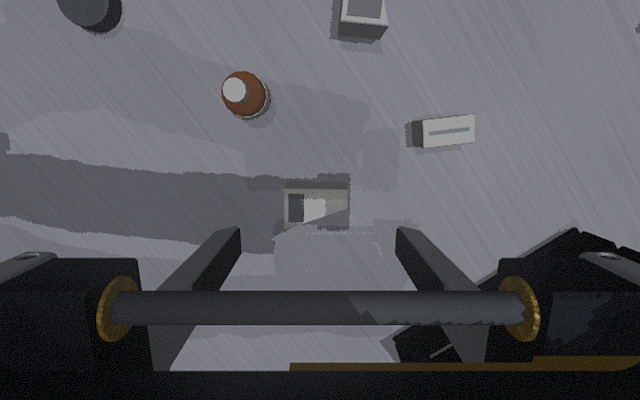

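>>> {"fn": "move_arm", "kwargs": {
  "series": [
    {"travel": [0,0,0],"spin": 0,"gripper": 1},
    {"travel": [0,0,0],"spin": 0,"gripper": 1}
  ]
}}

```text
time_s: 13.9
eef_pos: [0.4295, -0.3367, 0.1806]
tool_rot: [[0.59, 0.807, 0.0], [0.807, -0.59, 0.0], [0.0, 0.0, -1.0]]
contact_force: [0.3, 0.2, 0.2]
finger_gap: 0.0937
grip_force: 0.0
```

Run:
```python
from h import *
near((.426,-.341))
```

```text
wrist W [ 423.7 -339.9] yaw 143.2 err 0.6
GRASP W [ 426.7 -335.9] travel [-0.0053, 0.0021, -0.3271] spin -0.0019 (th now -36.2, turn -0.7) t=13.9
```

>>> {"fn": "move_arm", "kwargs": {
  "series": [
    {"travel": [-0.0053,0.0021,-0.1],"spin": -0.0019,"gripper": 1},
    {"travel": [-0.0053,0.0021,-0.22],"spin": -0.0019,"gripper": 1},
    {"travel": [-0.0053,0.0021,-0.327],"spin": -0.0019,"gripper": 1},
    {"travel": [-0.0053,0.0021,-0.327],"spin": -0.0019,"gripper": 1},
    {"travel": [-0.0053,0.0021,-0.327],"spin": -0.0019,"gripper": -1},
    {"travel": [-0.0053,0.0021,-0.327],"spin": -0.0019,"gripper": -1},
    {"travel": [-0.0053,0.0021,-0.327],"spin": -0.0019,"gripper": -1},
    {"travel": [-0.0053,0.0021,-0.327],"spin": -0.0019,"gripper": -1},
    {"travel": [-0.0053,0.0021,-0.22],"spin": -0.0019,"gripper": -1},
    {"travel": [-0.0053,0.0021,-0.1],"spin": -0.0019,"gripper": -1}
  ]
}}

```text
time_s: 15.2
eef_pos: [0.4259, -0.3357, 0.1317]
tool_rot: [[0.601, 0.8, -0.001], [0.8, -0.601, 0.001], [0.0, -0.002, -1.0]]
contact_force: [0.8, -1.0, -0.5]
finger_gap: 0.0658
grip_force: 30.0
```

Run:
```python
from h import *
slot('w',-.0115,.13)
```

```text
SLOT [553.6   1.2] travel [0.2553, 0.6738, -0.0033] spin 0.0575 (th now -36.9, turn 20.7) t=15.2
```

>>> {"fn": "move_arm", "kwargs": {
  "series": [
    {"travel": [0.2553,0.6738,0],"spin": 0.0575,"gripper": -1},
    {"travel": [0.2553,0.6738,0],"spin": 0.0575,"gripper": -1},
    {"travel": [0.2553,0.6738,0],"spin": 0.0575,"gripper": -1},
    {"travel": [0.2553,0.6738,0],"spin": 0.0575,"gripper": -1},
    {"travel": [0.2553,0.6738,0],"spin": 0.0575,"gripper": -1},
    {"travel": [0.2553,0.6738,0],"spin": 0.0575,"gripper": -1},
    {"travel": [0.2553,0.6738,0],"spin": 0.0575,"gripper": -1},
    {"travel": [0.2553,0.6738,0],"spin": 0.0575,"gripper": -1},
    {"travel": [0.2553,0.6738,0],"spin": 0.0575,"gripper": -1},
    {"travel": [0.2553,0.6738,0],"spin": 0.0575,"gripper": -1}
  ]
}}

```text
time_s: 16.45
eef_pos: [0.5538, -0.0008, 0.1307]
tool_rot: [[0.281, 0.96, 0.0], [0.96, -0.281, -0.0], [-0.0, 0.0, -1.0]]
contact_force: [0.1, 0.1, -0.7]
finger_gap: 0.0659
grip_force: 30.0
```

Run:
```python
from h import *
check()
slot('w',-.0115,.0222)
```

```text
W tray xy [-0.4 51. ] rel yaw 179.5 err 0.4 dz
W tray xy [ 1.3 16.9] rel yaw -0.0 err 0.6 dz
SLOT [553.6   1.2] travel [-0.0006, 0.0035, -0.2168] spin 0.0003 (th now -16.3, turn 0.1) t=16.5
```

>>> {"fn": "move_arm", "kwargs": {
  "series": [
    {"travel": [0,0.0012,-0.06],"spin": 0.0003,"gripper": -1},
    {"travel": [0,0.0012,-0.12],"spin": 0.0003,"gripper": -1},
    {"travel": [0,0.0012,-0.16],"spin": 0.0003,"gripper": -1},
    {"travel": [0,0.0012,-0.16],"spin": 0.0003,"gripper": -1}
  ]
}}

```text
time_s: 17.0
eef_pos: [0.5528, 0.0007, 0.0492]
tool_rot: [[0.278, 0.961, -0.003], [0.961, -0.278, -0.0], [-0.001, -0.003, -1.0]]
contact_force: [-0.4, -0.2, -0.2]
finger_gap: 0.0655
grip_force: 30.0
```

Run:
```python
from h import *
slot('w',-.0115,.0222)
```

```text
SLOT [553.6   1.2] travel [0.0016, 0.0009, -0.0541] spin -0.0001 (th now -16.1, turn -0.1) t=17.0
```

Within 1 mm. I'll lower, release and rise.

>>> {"fn": "move_arm", "kwargs": {
  "series": [
    {"travel": [0.001,0.0004,-0.03],"spin": 0,"gripper": -1},
    {"travel": [0.001,0.0004,-0.052],"spin": 0,"gripper": -1},
    {"travel": [0.001,0.0004,-0.052],"spin": 0,"gripper": -1},
    {"travel": [0.001,0.0004,-0.052],"spin": 0,"gripper": 0.8},
    {"travel": [0.001,0.0004,-0.052],"spin": 0,"gripper": 0.8},
    {"travel": [0.001,0.0004,-0.052],"spin": 0,"gripper": 0.8},
    {"travel": [0.001,0.0004,0.06],"spin": 0,"gripper": 0.8},
    {"travel": [0.001,0.0004,0.18],"spin": 0,"gripper": 1},
    {"travel": [0.001,0.0004,0.27],"spin": 0,"gripper": 1},
    {"travel": [0.001,0.0004,0.27],"spin": 0,"gripper": 1}
  ]
}}

```text
time_s: 18.25
eef_pos: [0.5573, 0.0014, 0.1893]
tool_rot: [[0.277, 0.961, 0.008], [0.961, -0.277, 0.001], [0.003, 0.008, -1.0]]
contact_force: [-0.7, 0.2, -0.0]
finger_gap: 0.0936
grip_force: 0.0
```

Run:
```python
from h import *
check();topz(-.012)
near((.575,-.203),'scene');near((.575,-.203),'side')
```

```text
W tray xy [-0.6 51.3] rel yaw -179.9 err 0.4 dz
W tray xy [ 1.4 17.4] rel yaw -0.0 err 0.2 dz
top z 54.4
scene W [ 575.4 -206.5] yaw -131.5 err 1.3
GRASP W [ 571.7 -203.2] travel [0.0359, -0.4097, -0.3352] spin 0.1793 (th now -16.1, turn 64.5) t=18.4
side W [ 574.5 -201.5] yaw -135.6 err 2.1
GRASP W [ 571.  -197.9] travel [0.0351, -0.3991, -0.3343] spin 0.1681 (th now -16.1, turn 60.5) t=18.4
```

>>> {"fn": "move_arm", "kwargs": {
  "series": [
    {"travel": [0.035,-0.404,0],"spin": -0.32,"gripper": 1},
    {"travel": [0.035,-0.404,0],"spin": -0.32,"gripper": 1},
    {"travel": [0.035,-0.404,0],"spin": -0.32,"gripper": 1},
    {"travel": [0.035,-0.404,0],"spin": -0.32,"gripper": 1},
    {"travel": [0.035,-0.404,0],"spin": -0.32,"gripper": 1},
    {"travel": [0.035,-0.404,0],"spin": -0.32,"gripper": 1},
    {"travel": [0.035,-0.404,0],"spin": -0.32,"gripper": 1},
    {"travel": [0.035,-0.404,0],"spin": -0.32,"gripper": 1},
    {"travel": [0.035,-0.404,0],"spin": -0.32,"gripper": 1},
    {"travel": [0.035,-0.404,0],"spin": -0.32,"gripper": 1}
  ]
}}

```text
time_s: 19.7
eef_pos: [0.5711, -0.2002, 0.1836]
tool_rot: [[0.83, -0.558, -0.003], [-0.558, -0.83, 0.0], [-0.003, 0.002, -1.0]]
contact_force: [-1.0, -0.1, -0.0]
finger_gap: 0.0941
grip_force: 0.0
```

>>> {"fn": "move_arm", "kwargs": {
  "series": [
    {"travel": [0,0,0],"spin": -0.0225,"gripper": 1},
    {"travel": [0,0,0],"spin": -0.0225,"gripper": 1},
    {"travel": [0,0,0],"spin": -0.0225,"gripper": 1},
    {"travel": [0,0,0],"spin": -0.0225,"gripper": 1}
  ]
}}

```text
time_s: 20.2
eef_pos: [0.5719, -0.2005, 0.1852]
tool_rot: [[0.748, -0.663, -0.0], [-0.663, -0.748, 0.0], [-0.001, 0.0, -1.0]]
contact_force: [-0.2, 0.5, 0.2]
finger_gap: 0.094
grip_force: 0.0
```

Run:
```python
from h import *
near((.575,-.203))
```

```text
wrist W [ 575.9 -203.2] yaw -131.5 err 0.5
GRASP W [ 572.2 -199.9] travel [0.0004, 0.0013, -0.3367] spin 0.0001 (th now -131.6, turn 0.0) t=20.2
```

>>> {"fn": "move_arm", "kwargs": {
  "series": [
    {"travel": [0.0004,0.0013,-0.11],"spin": 0,"gripper": 1},
    {"travel": [0.0004,0.0013,-0.23],"spin": 0,"gripper": 1},
    {"travel": [0.0004,0.0013,-0.3367],"spin": 0,"gripper": 1},
    {"travel": [0.0004,0.0013,-0.3367],"spin": 0,"gripper": 1},
    {"travel": [0.0004,0.0013,-0.3367],"spin": 0,"gripper": -1},
    {"travel": [0.0004,0.0013,-0.3367],"spin": 0,"gripper": -1},
    {"travel": [0.0004,0.0013,-0.3367],"spin": 0,"gripper": -1},
    {"travel": [0.0004,0.0013,-0.3367],"spin": 0,"gripper": -1},
    {"travel": [0.0004,0.0013,-0.22],"spin": 0,"gripper": -1},
    {"travel": [0.0004,0.0013,-0.1],"spin": 0,"gripper": -1}
  ]
}}

```text
time_s: 21.5
eef_pos: [0.5718, -0.1995, 0.1367]
tool_rot: [[0.747, -0.664, -0.001], [-0.664, -0.747, 0.0], [-0.001, 0.001, -1.0]]
contact_force: [0.9, -0.1, -0.9]
finger_gap: 0.0657
grip_force: 30.0
```

Run:
```python
from h import *
slot('w',-.0555,.13)
```

```text
SLOT [541.3 -41.1] travel [-0.0609, 0.3168, -0.0134] spin -0.1794 (th now -131.6, turn -64.6) t=21.5
```

>>> {"fn": "move_arm", "kwargs": {
  "series": [
    {"travel": [-0.061,0.3168,0],"spin": 0.3206,"gripper": -1},
    {"travel": [-0.061,0.3168,0],"spin": 0.3206,"gripper": -1},
    {"travel": [-0.061,0.3168,0],"spin": 0.3206,"gripper": -1},
    {"travel": [-0.061,0.3168,0],"spin": 0.3206,"gripper": -1},
    {"travel": [-0.061,0.3168,0],"spin": 0.3206,"gripper": -1},
    {"travel": [-0.061,0.3168,0],"spin": 0.3206,"gripper": -1},
    {"travel": [-0.061,0.3168,0],"spin": 0.3206,"gripper": -1},
    {"travel": [-0.061,0.3168,0],"spin": 0.3206,"gripper": -1},
    {"travel": [-0.061,0.3168,0],"spin": 0.3206,"gripper": -1},
    {"travel": [-0.061,0.3168,0],"spin": 0.3206,"gripper": -1}
  ]
}}

```text
time_s: 22.75
eef_pos: [0.5418, -0.0416, 0.1359]
tool_rot: [[0.404, 0.915, 0.0], [0.915, -0.404, -0.0], [0.0, 0.001, -1.0]]
contact_force: [-0.1, -0.0, -1.3]
finger_gap: 0.066
grip_force: 30.0
```

>>> {"fn": "move_arm", "kwargs": {
  "series": [
    {"travel": [0,0,0],"spin": 0.0242,"gripper": -1},
    {"travel": [0,0,0],"spin": 0.0242,"gripper": -1},
    {"travel": [0,0,0],"spin": 0.0242,"gripper": -1},
    {"travel": [0,0,0],"spin": 0.0242,"gripper": -1}
  ]
}}

```text
time_s: 23.25
eef_pos: [0.5418, -0.0415, 0.1355]
tool_rot: [[0.268, 0.963, 0.0], [0.963, -0.268, -0.0], [-0.0, 0.0, -1.0]]
contact_force: [-0.2, 0.1, -1.2]
finger_gap: 0.0658
grip_force: 30.0
```

Run:
```python
from h import *
check();slot('w',-.0555,.0225)
im,z,K,T=grab('wrist');cv2.imwrite('pics/w6.png',im[:,:,::-1])
```

```text
W tray xy [-0.4 51.6] rel yaw 179.8 err 0.4 dz
SLOT [541.3 -41.1] travel [-0.0009, 0.0006, -0.226] spin -0.0018 (th now -15.5, turn -0.7) t=23.3
```

View pics/w6.png

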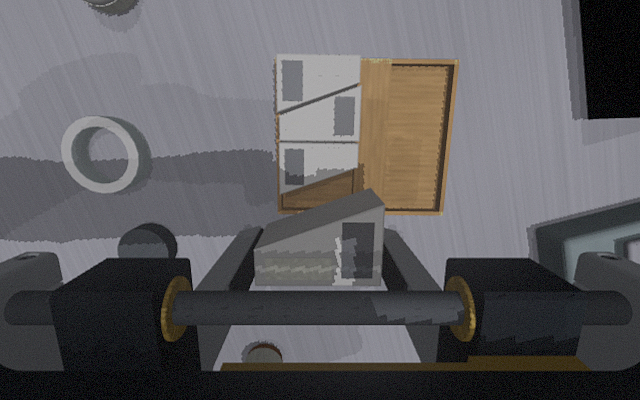

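D, C and B are seated at (315,85), (320,125) and (315,165), with a matching gap left at (320,190). Lowering the last wedge in stages.

>>> {"fn": "move_arm", "kwargs": {
  "series": [
    {"travel": [-0.0009,0.0006,-0.08],"spin": -0.0018,"gripper": -1},
    {"travel": [-0.0009,0.0006,-0.14],"spin": -0.0018,"gripper": -1},
    {"travel": [-0.0009,0.0006,-0.17],"spin": -0.0018,"gripper": -1},
    {"travel": [-0.0009,0.0006,-0.17],"spin": -0.0018,"gripper": -1},
    {"travel": [-0.0009,0.0006,-0.17],"spin": -0.0018,"gripper": -1}
  ]
}}

```text
time_s: 23.98
eef_pos: [0.5423, -0.0413, 0.0514]
tool_rot: [[0.278, 0.961, 0.002], [0.961, -0.278, -0.0], [0.0, 0.002, -1.0]]
contact_force: [0.7, -0.2, -0.6]
finger_gap: 0.0656
grip_force: 30.0
```

Run:
```python
from h import *
slot('w',-.0555,.0225)
```

```text
SLOT [541.3 -41.1] travel [-0.0019, 0.0004, -0.0578] spin -0.0002 (th now -16.1, turn -0.1) t=24.0
```

>>> {"fn": "move_arm", "kwargs": {
  "series": [
    {"travel": [-0.001,0.0004,-0.03],"spin": 0,"gripper": -1},
    {"travel": [-0.001,0.0004,-0.045],"spin": 0,"gripper": -1},
    {"travel": [-0.001,0.0004,-0.057],"spin": 0,"gripper": -1},
    {"travel": [-0.001,0.0004,-0.057],"spin": 0,"gripper": -1}
  ]
}}

```text
time_s: 24.48
eef_pos: [0.5411, -0.0401, 0.0223]
tool_rot: [[0.277, 0.961, 0.0], [0.961, -0.277, 0.001], [0.001, -0.0, -1.0]]
contact_force: [-0.5, 3.0, 5.3]
finger_gap: 0.0658
grip_force: 30.0
```

>>> {"fn": "move_arm", "kwargs": {
  "series": [
    {"travel": [0,0,0],"spin": 0,"gripper": 0.8},
    {"travel": [0,0,0],"spin": 0,"gripper": 0.8},
    {"travel": [0,0,0],"spin": 0,"gripper": 0.8},
    {"travel": [0,0,0.12],"spin": 0,"gripper": 0.8},
    {"travel": [0,0,0.24],"spin": 0,"gripper": 1},
    {"travel": [0.06,-0.1,0.36],"spin": 0,"gripper": 1},
    {"travel": [0.06,-0.12,0.4],"spin": 0,"gripper": 1},
    {"travel": [0.06,-0.12,0.4],"spin": 0,"gripper": 1},
    {"travel": [0.06,-0.12,0.4],"spin": 0,"gripper": 1}
  ]
}}

```text
time_s: 25.6
eef_pos: [0.5699, -0.1, 0.2209]
tool_rot: [[0.277, 0.961, -0.002], [0.961, -0.277, 0.001], [0.0, -0.002, -1.0]]
contact_force: [-0.7, -0.1, -0.3]
finger_gap: 0.094
grip_force: 0.0
```

Run:
```python
from h import *
print(read_state()['eef_pos']);check();tray('wrist')
for y in (.052,.012,-.012,-.052): topz(y)
near((.574,-.361),'scene');near((.689,.192),'scene');near((.689,.192),'side');near((.563,.343),'side')
im,z,K,T=grab('wrist');cv2.imwrite('pics/w7.png',im[:,:,::-1])
```

```text
[ 0.56985896 -0.10003147  0.22091839]
W tray xy [-1.2 52. ] rel yaw 179.9 err 0.3 dz
W tray xy [ -0.8 -51. ] rel yaw -0.2 err 0.4 dz
wrist tray [632.7  -9.7] yaw -106.2 err 28.5 [[391, 28], [384, 157], [310, 157], [309, 28]]
top z 54.5
top z 54.5
top z 54.5
top z 54.4
scene c [ 575.3 -362.6] yaw 148.6 err 1.4
GRASP c [ 575.3 -362.6] travel [0.0097, -0.5242, -0.4086] spin -0.0425 (th now -16.1, turn -15.3) t=25.9
scene b [690.4 189.8] yaw -178.1 err 3.6
GRASP b [690.4 189.8] travel [0.2394, 0.5809, -0.409] spin 0.0499 (th now -16.1, turn 18.0) t=26.0
side b [689.8 197. ] yaw -175.7 err 1.5
GRASP b [689.8 197. ] travel [0.2381, 0.5955, -0.4093] spin 0.0566 (th now -16.1, turn 20.4) t=26.1
side d [566.8 310.3] yaw -72.0 err 1.3
GRASP d [566.8 310.3] travel [-0.0079, 0.8222, -0.4095] spin -0.1551 (th now -16.1, turn -55.8) t=26.1
```

View pics/w7.png

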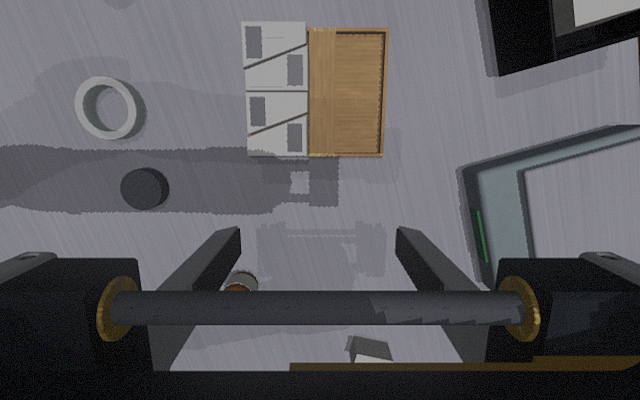

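All four wedges are seated (row at (275,90), tops 54.5 mm). Carton d was knocked from y 343 to 310 mm. On to carton c.

>>> {"fn": "move_arm", "kwargs": {
  "series": [
    {"travel": [0.009,-0.52,-0.1],"spin": -0.0425,"gripper": 1},
    {"travel": [0.009,-0.52,-0.1],"spin": -0.0425,"gripper": 1},
    {"travel": [0.009,-0.52,-0.1],"spin": -0.0425,"gripper": 1},
    {"travel": [0.009,-0.52,-0.1],"spin": -0.0425,"gripper": 1},
    {"travel": [0.009,-0.52,-0.1],"spin": -0.0425,"gripper": 1},
    {"travel": [0.009,-0.52,-0.1],"spin": -0.0425,"gripper": 1},
    {"travel": [0.009,-0.52,-0.1],"spin": -0.0425,"gripper": 1},
    {"travel": [0.009,-0.52,-0.1],"spin": -0.0425,"gripper": 1}
  ]
}}

```text
time_s: 27.15
eef_pos: [0.5765, -0.3586, 0.1725]
tool_rot: [[0.519, 0.855, 0.001], [0.855, -0.519, 0.001], [0.001, 0.0, -1.0]]
contact_force: [-0.2, 0.4, -0.0]
finger_gap: 0.0939
grip_force: 0.0
```

Run:
```python
from h import *
near((.574,-.361))
```

```text
wrist c [ 573.7 -358.6] yaw -30.0 err 0.8
GRASP c [ 573.7 -358.6] travel [-0.0052, 0.0007, -0.311] spin 0.0036 (th now -31.3, turn 1.3) t=27.2
```

>>> {"fn": "move_arm", "kwargs": {
  "series": [
    {"travel": [-0.0045,0.001,-0.1],"spin": 0.0036,"gripper": 1},
    {"travel": [-0.0045,0.001,-0.22],"spin": 0.0036,"gripper": 1},
    {"travel": [-0.0045,0.001,-0.311],"spin": 0.0036,"gripper": 1},
    {"travel": [-0.0045,0.001,-0.311],"spin": 0.0036,"gripper": 1},
    {"travel": [-0.0045,0.001,-0.311],"spin": 0.0036,"gripper": -1},
    {"travel": [-0.0045,0.001,-0.311],"spin": 0.0036,"gripper": -1},
    {"travel": [-0.0045,0.001,-0.311],"spin": 0.0036,"gripper": -1},
    {"travel": [-0.0045,0.001,-0.311],"spin": 0.0036,"gripper": -1},
    {"travel": [-0.0045,0.001,-0.2],"spin": 0.0036,"gripper": -1},
    {"travel": [-0.0045,0.001,-0.08],"spin": 0.0036,"gripper": -1}
  ]
}}

```text
time_s: 28.45
eef_pos: [0.5724, -0.3601, 0.1326]
tool_rot: [[0.502, 0.865, -0.002], [0.865, -0.502, 0.001], [-0.0, -0.002, -1.0]]
contact_force: [0.5, -0.3, 0.8]
finger_gap: 0.0373
grip_force: 0.0
```

Run:
```python
from h import *
slot('b',.0,.13)
```

```text
SLOT [646.1 -13.7] travel [0.1474, 0.6927, -0.0052] spin 0.0387 (th now -30.1, turn 13.9) t=28.4
```

The grip failed: gap 37 mm and no grip force. Look before anything else.

Run:
```python
from h import *
near((.574,-.361))
im,z,K,T=grab('wrist');cv2.imwrite('pics/w8.png',im[:,:,::-1])
detect('scene',(.5,.7,-.45,-.25))
```

```text
wrist c [ 574.1 -358.7] yaw 149.7 err 0.6
GRASP c [ 574.1 -358.7] travel [-0.0057, 0.01, -0.2505] spin -0.0005 (th now -30.1, turn -0.2) t=28.5
scene [256. 303.] h40.5 c xy [ 574.8 -362.9] yaw 149.2 err 1.3
```

View pics/w8.png

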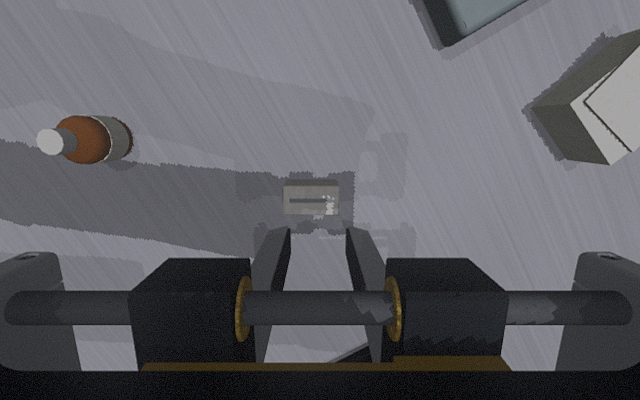

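The carton still stands at (311,200): the fingers closed too slowly. I'll reopen and retry with more closing time.

>>> {"fn": "move_arm", "kwargs": {
  "series": [
    {"travel": [0,0,0],"spin": 0,"gripper": 0.7},
    {"travel": [0,0,0],"spin": 0,"gripper": 0.7},
    {"travel": [0,0,0],"spin": 0,"gripper": 0.7},
    {"travel": [0,0,0],"spin": 0,"gripper": 0.7},
    {"travel": [0,0,0],"spin": 0,"gripper": 0.7}
  ]
}}

```text
time_s: 29.22
eef_pos: [0.573, -0.3605, 0.1317]
tool_rot: [[0.502, 0.865, -0.0], [0.865, -0.502, 0.0], [-0.0, -0.0, -1.0]]
contact_force: [-0.1, -1.1, -0.4]
finger_gap: 0.0721
grip_force: 0.0
```

Run:
```python
from h import *
near((.574,-.361))
```

```text
wrist c [ 573.8 -359.1] yaw 150.0 err 0.4
GRASP c [ 573.8 -359.1] travel [0.0014, 0.0029, -0.2296] spin 0.0005 (th now -30.1, turn 0.2) t=29.3
```

>>> {"fn": "move_arm", "kwargs": {
  "series": [
    {"travel": [0.0014,0.0029,0],"spin": 0,"gripper": 0.7},
    {"travel": [0.0014,0.0029,-0.12],"spin": 0,"gripper": 0.7},
    {"travel": [0.0014,0.0029,-0.2296],"spin": 0,"gripper": 0.7},
    {"travel": [0.0014,0.0029,-0.2296],"spin": 0,"gripper": 0.7},
    {"travel": [0.0014,0.0029,-0.2296],"spin": 0,"gripper": -1},
    {"travel": [0.0014,0.0029,-0.2296],"spin": 0,"gripper": -1},
    {"travel": [0.0014,0.0029,-0.2296],"spin": 0,"gripper": -1},
    {"travel": [0.0014,0.0029,-0.2296],"spin": 0,"gripper": -1},
    {"travel": [0.0014,0.0029,-0.2296],"spin": 0,"gripper": -1},
    {"travel": [0.0014,0.0029,-0.2296],"spin": 0,"gripper": -1}
  ]
}}

```text
time_s: 30.52
eef_pos: [0.5749, -0.3597, 0.0192]
tool_rot: [[0.502, 0.865, 0.002], [0.865, -0.502, -0.001], [0.0, 0.003, -1.0]]
contact_force: [-1.0, 0.8, 7.2]
finger_gap: 0.052
grip_force: 30.0
```

>>> {"fn": "move_arm", "kwargs": {
  "series": [
    {"travel": [0,0,0.1],"spin": 0,"gripper": -1},
    {"travel": [0,0,0.22],"spin": 0,"gripper": -1},
    {"travel": [0.1446,0.6908,0.22],"spin": 0.0386,"gripper": -1},
    {"travel": [0.1446,0.6908,0.22],"spin": 0.0386,"gripper": -1},
    {"travel": [0.1446,0.6908,0.22],"spin": 0.0386,"gripper": -1},
    {"travel": [0.1446,0.6908,0.22],"spin": 0.0386,"gripper": -1},
    {"travel": [0.1446,0.6908,0.22],"spin": 0.0386,"gripper": -1},
    {"travel": [0.1446,0.6908,0.22],"spin": 0.0386,"gripper": -1},
    {"travel": [0.1446,0.6908,0.22],"spin": 0.0386,"gripper": -1},
    {"travel": [0.1446,0.6908,0.14],"spin": 0.0386,"gripper": -1}
  ]
}}

```text
time_s: 31.78
eef_pos: [0.6493, -0.0145, 0.0901]
tool_rot: [[0.279, 0.96, 0.008], [0.96, -0.279, -0.001], [0.001, 0.008, -1.0]]
contact_force: [-0.1, -1.2, -0.3]
finger_gap: 0.0517
grip_force: 30.0
```

>>> {"fn": "move_arm", "kwargs": {
  "series": [
    {"travel": [0,0,0],"spin": 0,"gripper": -1},
    {"travel": [0,0,0],"spin": 0,"gripper": -1}
  ]
}}

```text
time_s: 32.02
eef_pos: [0.6465, -0.015, 0.0882]
tool_rot: [[0.281, 0.96, 0.001], [0.96, -0.281, -0.001], [-0.0, 0.001, -1.0]]
contact_force: [-0.7, 0.0, -0.3]
finger_gap: 0.0519
grip_force: 30.0
```

Run:
```python
from h import *
slot('b',.0,.0235)
```

```text
SLOT [646.1 -13.7] travel [-0.0009, 0.0025, -0.1294] spin 0.0003 (th now -16.3, turn 0.1) t=32.0
```

>>> {"fn": "move_arm", "kwargs": {
  "series": [
    {"travel": [-0.0009,0.002,-0.07],"spin": 0,"gripper": -1},
    {"travel": [-0.0009,0.002,-0.11],"spin": 0,"gripper": -1},
    {"travel": [-0.0009,0.002,-0.1294],"spin": 0,"gripper": -1},
    {"travel": [-0.0009,0.002,-0.1294],"spin": 0,"gripper": -1},
    {"travel": [-0.0009,0.002,-0.1294],"spin": 0,"gripper": 0.4},
    {"travel": [-0.0009,0.002,-0.1294],"spin": 0,"gripper": 0.4},
    {"travel": [-0.0009,0.002,-0.1294],"spin": 0,"gripper": 0.4},
    {"travel": [-0.0009,0.002,0],"spin": 0,"gripper": 0.4},
    {"travel": [-0.0009,0.002,0.1],"spin": 0,"gripper": 0.7},
    {"travel": [-0.0009,0.002,0.18],"spin": 0,"gripper": 0.7}
  ]
}}

```text
time_s: 33.28
eef_pos: [0.6463, -0.0127, 0.1797]
tool_rot: [[0.28, 0.96, 0.002], [0.96, -0.28, -0.0], [0.001, 0.002, -1.0]]
contact_force: [0.4, -0.5, -0.1]
finger_gap: 0.0793
grip_force: 0.0
```

Run:
```python
from h import *
print(read_state()['eef_pos']);check();topz(0,bx=.05);near((.689,.192),f=lambda r:0);near((.689,.192),'scene');near((.689,.192),'side')
```

```text
[ 0.64626591 -0.01274046  0.17971148]
W tray xy [-1.2 51.1] rel yaw 179.8 err 0.6 dz
W tray xy [ 0.8 16.9] rel yaw 0.1 err 0.5 dz
c tray xy [93.5  0.6] rel yaw -0.1 err 0.5 dz
top z 44.2
scene b [689.  189.1] yaw 5.8 err 3.5
GRASP b [689.  189.1] travel [0.0864, 0.4033, -0.3216] spin 0.0612 (th now -16.2, turn 22.0) t=33.5
side b [687.4 196.3] yaw 5.1 err 2.0
GRASP b [687.4 196.3] travel [0.0849, 0.4175, -0.3191] spin 0.0594 (th now -16.2, turn 21.4) t=33.5
```

Carton c stands in the bay (top 44.2 mm). Next is b.

>>> {"fn": "move_arm", "kwargs": {
  "series": [
    {"travel": [0.085,0.411,0],"spin": 0.06,"gripper": 0.7},
    {"travel": [0.085,0.411,0],"spin": 0.06,"gripper": 0.7},
    {"travel": [0.085,0.411,0],"spin": 0.06,"gripper": 0.7},
    {"travel": [0.085,0.411,0],"spin": 0.06,"gripper": 0.7},
    {"travel": [0.085,0.411,0],"spin": 0.06,"gripper": 0.7},
    {"travel": [0.085,0.411,0],"spin": 0.06,"gripper": 0.7},
    {"travel": [0.085,0.411,0],"spin": 0.06,"gripper": 0.7},
    {"travel": [0.085,0.411,0],"spin": 0.06,"gripper": 0.7}
  ]
}}

```text
time_s: 34.52
eef_pos: [0.6884, 0.1911, 0.1775]
tool_rot: [[-0.091, 0.996, 0.0], [0.996, 0.091, -0.0], [-0.0, 0.0, -1.0]]
contact_force: [0.6, -0.0, 0.3]
finger_gap: 0.0801
grip_force: 0.0
```

Run:
```python
from h import *
near((.688,.192))
```

```text
wrist b [688.2 195.7] yaw 4.1 err 0.7
GRASP b [688.2 195.7] travel [-0.0003, 0.0082, -0.3209] spin -0.0032 (th now 5.3, turn -1.1) t=34.6
```

>>> {"fn": "move_arm", "kwargs": {
  "series": [
    {"travel": [0,0.007,-0.1],"spin": -0.0032,"gripper": 0.7},
    {"travel": [0,0.007,-0.22],"spin": -0.0032,"gripper": 0.7},
    {"travel": [0,0.007,-0.32],"spin": -0.0032,"gripper": 0.7},
    {"travel": [0,0.007,-0.32],"spin": -0.0032,"gripper": 0.7},
    {"travel": [0,0.007,-0.32],"spin": -0.0032,"gripper": -1},
    {"travel": [0,0.007,-0.32],"spin": -0.0032,"gripper": -1},
    {"travel": [0,0.007,-0.32],"spin": -0.0032,"gripper": -1},
    {"travel": [0,0.007,-0.32],"spin": -0.0032,"gripper": -1},
    {"travel": [0,0.007,-0.32],"spin": -0.0032,"gripper": -1},
    {"travel": [0,0.007,-0.2],"spin": -0.0032,"gripper": -1}
  ]
}}

```text
time_s: 35.83
eef_pos: [0.6841, 0.1956, 0.0733]
tool_rot: [[-0.074, 0.997, -0.01], [0.997, 0.074, -0.003], [-0.002, -0.01, -1.0]]
contact_force: [1.1, 0.0, -0.0]
finger_gap: 0.052
grip_force: 30.0
```

Run:
```python
from h import *
slot('b',.042,.1)
```

```text
SLOT [657.8  26.6] travel [-0.0525, -0.338, 0.0534] spin -0.0567 (th now 4.2, turn -20.4) t=35.8
```

>>> {"fn": "move_arm", "kwargs": {
  "series": [
    {"travel": [0,0,0.1],"spin": 0,"gripper": -1},
    {"travel": [-0.06,-0.338,0.1],"spin": -0.0567,"gripper": -1},
    {"travel": [-0.06,-0.338,0.1],"spin": -0.0567,"gripper": -1},
    {"travel": [-0.06,-0.338,0.1],"spin": -0.0567,"gripper": -1},
    {"travel": [-0.06,-0.338,0.1],"spin": -0.0567,"gripper": -1},
    {"travel": [-0.06,-0.338,0.1],"spin": -0.0567,"gripper": -1},
    {"travel": [-0.06,-0.338,0.03],"spin": -0.0567,"gripper": -1},
    {"travel": [-0.06,-0.338,0.03],"spin": -0.0567,"gripper": -1},
    {"travel": [-0.06,-0.338,0.03],"spin": -0.0567,"gripper": -1}
  ]
}}

```text
time_s: 36.95
eef_pos: [0.6588, 0.0288, 0.0928]
tool_rot: [[0.277, 0.961, 0.001], [0.961, -0.277, 0.001], [0.001, 0.001, -1.0]]
contact_force: [0.4, -0.9, 0.0]
finger_gap: 0.052
grip_force: 30.0
```

Run:
```python
from h import *
slot('b',.042,.0225)
```

```text
SLOT [657.8  26.6] travel [-0.0019, -0.0043, -0.1406] spin -0.0003 (th now -16.1, turn -0.1) t=37.0
```

>>> {"fn": "move_arm", "kwargs": {
  "series": [
    {"travel": [-0.0015,-0.004,-0.08],"spin": 0,"gripper": -1},
    {"travel": [-0.0015,-0.004,-0.12],"spin": 0,"gripper": -1},
    {"travel": [-0.0015,-0.004,-0.1395],"spin": 0,"gripper": -1},
    {"travel": [-0.0015,-0.004,-0.1395],"spin": 0,"gripper": -1},
    {"travel": [-0.0015,-0.004,-0.1395],"spin": 0,"gripper": 0.4},
    {"travel": [-0.0015,-0.004,-0.1395],"spin": 0,"gripper": 0.4},
    {"travel": [-0.0015,-0.004,-0.1395],"spin": 0,"gripper": 0.4},
    {"travel": [-0.0015,-0.004,-0.02],"spin": 0,"gripper": 0.4},
    {"travel": [-0.0015,-0.004,0.1],"spin": 0,"gripper": 0.7},
    {"travel": [-0.0015,-0.004,0.18],"spin": 0,"gripper": 0.7}
  ]
}}

```text
time_s: 38.2
eef_pos: [0.6584, 0.0253, 0.1854]
tool_rot: [[0.279, 0.96, 0.003], [0.96, -0.279, 0.0], [0.001, 0.003, -1.0]]
contact_force: [0.1, 0.4, -0.2]
finger_gap: 0.079
grip_force: 0.0
```

Run:
```python
from h import *
print(read_state()['eef_pos']);check();topz(.042,bx=.05);near((.566,.325),'side')
```

```text
[0.65843032 0.02527215 0.18536972]
W tray xy [-0.2  3. ] rel yaw 2.4 err 14.6 dz
b tray xy [94.2 39.6] rel yaw -0.1 err 0.8 dz
c tray xy [93.6  0.4] rel yaw -0.1 err 0.5 dz
top z 48.3
side d [566.5 311.2] yaw 107.4 err 2.5
GRASP d [566.5 311.2] travel [-0.1851, 0.5718, -0.3358] spin -0.1567 (th now -16.2, turn -56.4) t=38.4
```

>>> {"fn": "move_arm", "kwargs": {
  "series": [
    {"travel": [-0.183,0.571,0],"spin": -0.1567,"gripper": 0.7},
    {"travel": [-0.183,0.571,0],"spin": -0.1567,"gripper": 0.7},
    {"travel": [-0.183,0.571,0],"spin": -0.1567,"gripper": 0.7},
    {"travel": [-0.183,0.571,0],"spin": -0.1567,"gripper": 0.7},
    {"travel": [-0.183,0.571,0],"spin": -0.1567,"gripper": 0.7},
    {"travel": [-0.183,0.571,0],"spin": -0.1567,"gripper": 0.7},
    {"travel": [-0.183,0.571,0],"spin": -0.1567,"gripper": 0.7},
    {"travel": [-0.183,0.571,0],"spin": -0.1567,"gripper": 0.7},
    {"travel": [-0.183,0.571,0],"spin": -0.1567,"gripper": 0.7},
    {"travel": [-0.183,0.571,0],"spin": -0.1567,"gripper": 0.7}
  ]
}}

```text
time_s: 39.6
eef_pos: [0.5662, 0.3101, 0.1822]
tool_rot: [[0.955, 0.298, 0.0], [0.298, -0.955, 0.0], [0.0, -0.0, -1.0]]
contact_force: [-0.9, 0.3, 0.5]
finger_gap: 0.0798
grip_force: 0.0
```

Run:
```python
from h import *
near((.566,.315))
```

```text
wrist d [568.  310.6] yaw -70.6 err 0.7
GRASP d [568.  310.6] travel [0.0037, 0.0005, -0.3305] spin 0.0058 (th now -72.7, turn 2.1) t=39.6
```

>>> {"fn": "move_arm", "kwargs": {
  "series": [
    {"travel": [0.0037,0.0005,-0.1],"spin": 0.0058,"gripper": 0.7},
    {"travel": [0.0037,0.0005,-0.22],"spin": 0.0058,"gripper": 0.7},
    {"travel": [0.0037,0.0005,-0.33],"spin": 0.0058,"gripper": 0.7},
    {"travel": [0.0037,0.0005,-0.33],"spin": 0.0058,"gripper": 0.7},
    {"travel": [0.0037,0.0005,-0.33],"spin": 0.0058,"gripper": -1},
    {"travel": [0.0037,0.0005,-0.33],"spin": 0.0058,"gripper": -1},
    {"travel": [0.0037,0.0005,-0.33],"spin": 0.0058,"gripper": -1},
    {"travel": [0.0037,0.0005,-0.33],"spin": 0.0058,"gripper": -1},
    {"travel": [0.0037,0.0005,-0.33],"spin": 0.0058,"gripper": -1},
    {"travel": [0.0037,0.0005,-0.33],"spin": 0.0058,"gripper": -1}
  ]
}}

```text
time_s: 40.9
eef_pos: [0.569, 0.3117, 0.0192]
tool_rot: [[0.943, 0.333, 0.003], [0.333, -0.943, 0.002], [0.003, -0.001, -1.0]]
contact_force: [-1.1, -0.3, 7.7]
finger_gap: 0.0516
grip_force: 30.0
```

Run:
```python
from h import *
slot('b',-.04,.13)
```

```text
SLOT [635.  -52.2] travel [0.132, -0.7277, 0.2216] spin 0.1509 (th now -70.5, turn 54.3) t=40.9
```

>>> {"fn": "move_arm", "kwargs": {
  "series": [
    {"travel": [0,0,0.12],"spin": 0,"gripper": -1},
    {"travel": [0,0,0.23],"spin": 0,"gripper": -1},
    {"travel": [0.132,-0.7277,0.23],"spin": 0.1509,"gripper": -1},
    {"travel": [0.132,-0.7277,0.23],"spin": 0.1509,"gripper": -1},
    {"travel": [0.132,-0.7277,0.23],"spin": 0.1509,"gripper": -1},
    {"travel": [0.132,-0.7277,0.23],"spin": 0.1509,"gripper": -1},
    {"travel": [0.132,-0.7277,0.23],"spin": 0.1509,"gripper": -1},
    {"travel": [0.132,-0.7277,0.23],"spin": 0.1509,"gripper": -1},
    {"travel": [0.132,-0.7277,0.23],"spin": 0.1509,"gripper": -1},
    {"travel": [0.132,-0.7277,0.23],"spin": 0.1509,"gripper": -1}
  ]
}}

```text
time_s: 42.15
eef_pos: [0.6336, -0.052, 0.1323]
tool_rot: [[0.279, 0.96, -0.0], [0.96, -0.279, 0.001], [0.001, -0.0, -1.0]]
contact_force: [-0.5, 0.9, -0.0]
finger_gap: 0.052
grip_force: 30.0
```

>>> {"fn": "move_arm", "kwargs": {
  "series": [
    {"travel": [0,0,-0.08],"spin": 0,"gripper": -1},
    {"travel": [0,0,-0.08],"spin": 0,"gripper": -1},
    {"travel": [0,0,-0.08],"spin": 0,"gripper": -1}
  ]
}}

```text
time_s: 42.52
eef_pos: [0.6342, -0.0512, 0.093]
tool_rot: [[0.277, 0.961, 0.001], [0.961, -0.277, 0.0], [0.001, 0.001, -1.0]]
contact_force: [0.3, 0.5, -0.2]
finger_gap: 0.0516
grip_force: 30.0
```

Run:
```python
from h import *
slot('b',-.04,.0235)
```

```text
SLOT [635.  -52.2] travel [0.0014, -0.002, -0.139] spin -0.0003 (th now -16.1, turn -0.1) t=42.5
```

>>> {"fn": "move_arm", "kwargs": {
  "series": [
    {"travel": [0.0014,-0.002,-0.08],"spin": 0,"gripper": -1},
    {"travel": [0.0014,-0.002,-0.12],"spin": 0,"gripper": -1},
    {"travel": [0.0014,-0.002,-0.139],"spin": 0,"gripper": -1},
    {"travel": [0.0014,-0.002,-0.139],"spin": 0,"gripper": -1},
    {"travel": [0.0014,-0.002,-0.139],"spin": 0,"gripper": 0.4},
    {"travel": [0.0014,-0.002,-0.139],"spin": 0,"gripper": 0.4},
    {"travel": [0.0014,-0.002,-0.139],"spin": 0,"gripper": 0.4},
    {"travel": [0.0014,-0.002,-0.02],"spin": 0,"gripper": 0.4},
    {"travel": [0.0014,-0.002,0.1],"spin": 0,"gripper": 0.6},
    {"travel": [0.0014,-0.002,0.2],"spin": 0,"gripper": 0.7}
  ]
}}

```text
time_s: 43.78
eef_pos: [0.6348, -0.0538, 0.1947]
tool_rot: [[0.279, 0.96, 0.002], [0.96, -0.279, -0.0], [0.0, 0.002, -1.0]]
contact_force: [0.1, 0.3, 0.1]
finger_gap: 0.0791
grip_force: 0.0
```

>>> {"fn": "move_arm", "kwargs": {
  "series": [
    {"travel": [-0.1,-0.1,0.05],"spin": 0,"gripper": 0.7},
    {"travel": [-0.1,-0.1,0.05],"spin": 0,"gripper": 0.7},
    {"travel": [-0.1,-0.1,0.05],"spin": 0,"gripper": 0.7},
    {"travel": [-0.1,-0.1,0.05],"spin": 0,"gripper": 0.7}
  ]
}}

```text
time_s: 44.28
eef_pos: [0.585, -0.1021, 0.2163]
tool_rot: [[0.277, 0.961, -0.001], [0.961, -0.277, 0.001], [0.001, -0.001, -1.0]]
contact_force: [-0.1, -0.7, 0.3]
finger_gap: 0.08
grip_force: 0.0
```

Run:
```python
from h import *
check()
for y in (.052,.012,-.012,-.052): topz(y)
for y in (.04,0,-.04): topz(y,bx=.05)
im,z,K,T=grab('wrist');cv2.imwrite('pics/w9.png',im[:,:,::-1])
```

```text
W tray xy [-1.  51.8] rel yaw 179.7 err 0.6 dz
b tray xy [94.9 40.3] rel yaw 180.0 err 0.3 dz
c tray xy [93.9  0.7] rel yaw -179.9 err 0.7 dz
W tray xy [ -0.8 -51.4] rel yaw -0.1 err 0.4 dz
d tray xy [ 94.5 -43.2] rel yaw 0.2 err 0.7 dz
top z 54.4
top z 54.5
top z 54.5
top z 54.5
top z 48.3
top z 44.3
top z 40.2
```

View pics/w9.png

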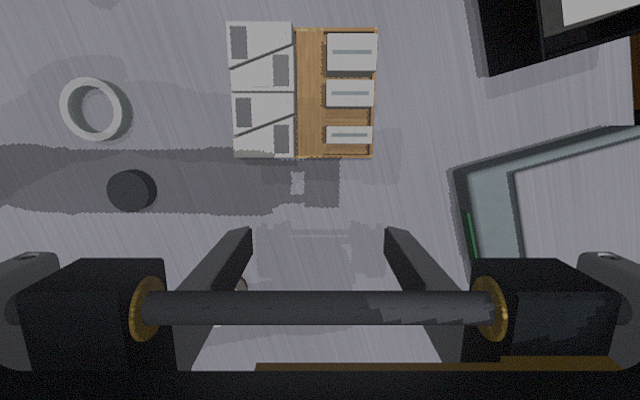

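All seven pieces stand flat in the tray: wedges at (262,90), cartons at (350,50), (350,93) and (350,135). One last check that the arm isn't hiding a box a.

Run:
```python
from h import *
detect('scene');detect('side')
cv2.imwrite('pics/s9.png',np.hstack([cv2.resize(camera(n)['pixels'][:,:,::-1],(400,250)) for n in('scene','side')]))
```

```text
scene [324. 204.] h54.3 W xy [556.6   9.7] yaw -114.5 err 38.7
scene [353. 216.] h48.1 b xy [658.4  20.8] yaw 166.6 err 2.4
scene [337. 229.] h41.0 d xy [634.3 -57.5] yaw 161.1 err 0.9
scene [371. 312.] h52.4 a xy [ 801.8 -286.1] yaw 103.3 err 22.5
side [303. 152.] h49.0 W xy [ 781.5 -211.3] yaw 78.7 err 54.8
side [304. 202.] h55.1 W xy [561.3   8.7] yaw 69.4 err 50.0
```

View pics/s9.png

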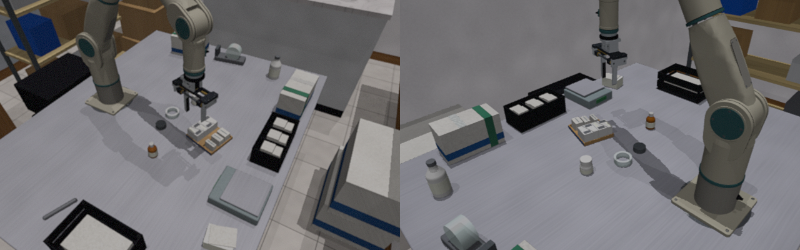

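No loose cartons remain on the bench, so I'm handing it in.

```bash
python3 -c "
from rig import *
print(job_done())"
```

```text
the job is handed in; nothing more can be done
None
```

I handed the job in at about 45 s of the 210 s limit, with all four wedges alternating in the larger bay and cartons b, c and d in the smaller bay; carton a was absent, and no verdict came back.

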